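# Clamp a valve square in the twin-screw test clamp

## Robot

A 6-joint arm with a two-finger parallel gripper is mounted at the origin on the work surface. World frame = base frame: x ahead of the robot, y to its left, z up, the work surface at z = 0. Lengths are in m, angles in rad, forces in N, time in s.
With the tool pointing down it reaches from about 0.35 to 0.775 m from the base axis. Payload 5.5 kg.
Tool frame: the origin (TCP) lies at the very end of the fingers, on their centre line; the grasp point (between the pads) lies 19 mm behind it (env.grip_depth is the distance from the TCP to the grasp point, in m); z points along the fingers, y is the direction in which the jaws open and shut (so a half turn about z gives the same grasp; the last joint's range is limited). The gripper opens to 85 mm and grips with 20 to 120 N. Pads are 22 mm wide; open, the fingers measure 114 mm over their backs; the gripper's body (76 mm by 85 mm) begins 54 mm behind the grasp point. The pads swing forward as they close: fully open they stand 13 mm farther back than shut.
Start: joints at [1.057, 0.313, 0.046, 1.304, 0, 1.431], TCP at [0.21, 0.535, 0.193] pointing down, gripper open.
Joint ranges: [-2.76, 2.76], [-0.86, 1.69], [-1.03, 1.26], [-2.2, 2.34], [-1.47, 1.5], [-3.14, 3.14]. Speed limits (rad/s): [2.57, 2.57, 3.14, 3.14, 3.14, 3.14].

## Interface

Orientations are given as a unit quaternion [w, x, y, z].
In Python, from workcell import env gives the robot as it stands.
- The arm moves only by the tool step_arm, never from a script. Its argument "series" is a list of rows, each a list of 3 entries, a list of its own where there are three numbers: the shift along the world's x, y, z in cm, then the turn about the world's z in rad, then the closure in counts, from 0 (fully open) to 255 (shut). A call has 1 to 5 rows; each row is the pose to reach, as a shift and turn from the pose measured when the call began; what a row does not reach only later rows make up. A row lasts 1/8 s, in which the tool goes at most 62.5 mm and 10.7 degrees, less where a joint would pass 70% of its speed; a pose out of reach is approached as far as the arm can. A call with a gripper value outside its range is refused whole. The fingers move at their own pace and stop on an object; "newtons" is the grip in N (left out, the last holds). Time passes only in rows, so rows that repeat a pose let the fingers close. It gives the time, the measured TCP pose, the force and the opening at its end, in the units of the state.
- env.get_state(): the state, without advancing time (a new reading comes with each control period).
- env.read_camera(name): name is "scene" or "top" or "wrist"; returns a dict with "frame" (400x640x3 uint8, red, green, blue), "vertical_fov" (degrees; the focal length in pixels is half the picture's height over the tangent of half this angle, whatever the lens; pixels are square), "cx", "cy" (the principal point, pixels), "camera_from_world" (4x4, takes a point from world to camera coordinates). Camera axes: x right, y down, z forward; pixel columns grow to the right and rows downward; lengths in m; the calibration is good to about 2 mm. The wrist camera is an equidistant fisheye: a pixel r from the principal point sees the ray r / f radians off the axis. A picture is of the moment at which its call begins. There is no depth.
- env.hand_in(): hands the job in, once; it reports no verdict.
The state is a dict: "clock": time; "joint_pos": joint angles; "qvel": joint speeds; "tau": joint torques, N m; "tcp_pos": TCP position; "orientation": TCP orientation; "wrist_force": force on the tool from outside, world axes, zero at the start; "ft_torque": the same for the moment, N m; "finger_gap": finger opening in m.
Only numpy, scipy, OpenCV 4.12 (cv2) and the standard library are available. Lean on these libraries where they do the work, as an engineer would, in place of code of your own. Each camera call takes 0.05 s, during which the arm holds its last target.

## Task

Push the valve gently along its adapter plate until it is fully home and square against the fence at the back, under the clamp bridge. Then bring the bridge down on it with the two knobs, turning them alternately and never more than a quarter turn at a time so that the bridge stays level, and nip both up evenly by feel until each takes about 0.5 newton metres to turn, no tighter. Let go, and leave the other things on the bench where they are.

Things in the scene. Friction and masses are not known exactly. Their poses are not given: they have to be found in the camera images.
- clamp: Test clamp bolted to the bench: grey base plate 190 x 270 x 14 mm (x, y, z). Origin: centre of its underside, on the bench; x to its back (away from the robot), y left, z up. Round steel bushes 32 mm across, 66 mm high, stand at y = +92 and -92 mm and take the clamp screws. At the back (x 55 to 97 mm, y within 55 mm) a manifold with a gauge, up to 90 mm high.
- adapter: Fixed aluminium plate between the bushes on which the valve slides; axes as the clamp's. Origin straight above the clamp's, 18 mm under the plate's upper face, which is 24 mm above the bench and reaches from x = -75 to +29 mm. The front face of the 22 mm high steel fence across its back is at x = +23 mm. Guides 14 mm high at both ends leave the valve 3 mm play each side.
- valve: Loose valve, 0.4 to 0.65 kg: aluminium block 46 deep (x), 112 long (y), 40 mm high with three ports in its front face (x = -23 mm, towards the robot, free to push on), black end caps (132 mm over all). Origin: centre of underside; x to the back. Starts 26 to 42 mm short of home, slightly askew. Home: back face on the fence, origin at the adapter's x. The bridge passes over its middle there.
- bridge: Dark steel bar 36 wide, 252 long (y), 18 mm thick, with a hole round each clamp screw; spring plungers at its ends push it up against the screws' collars. Origin: middle of its underside, about 80 mm above the bench at the start; x back, y left, z square to the bar. Each end goes 10 mm down per clockwise turn of its knob (1.59 mm per rad). Unequal turns make it slope: over 3 mm between the screws is too much.
- foot_left: Pressure foot under the bridge, 46 mm left of its middle (screws at 92 mm): steel socket 25 mm across (origin: centre of its lower face) with a hard-rubber pad 18 mm across standing out below by some 6 to 8 mm, alike on both feet but not always the same pair, so 2.2 to 4.5 mm clear of the valve's top at the start. Once it touches, the load comes on within half a rad. Proper load 70 to 150 N; over 200 N crushes the valve's seals.
- foot_right: The same foot with an equal pad, 46 mm right of the middle of the bridge.
- grip_left (a point): Point on the left knob's axis, 10 mm below its top. Knob: black round lobed hand knob 42 mm across, 30 mm high, axis upright at y = +92 mm in the clamp; may be gripped across at any angle. Its top starts about 142 mm above the bench, its underside is 14 mm above the bridge's upper face; it sinks with its end of the bridge as it is turned.
- grip_right (a point): The same point on the right knob, at y = -92 mm in the clamp.
- knob_left (a joint): Turn of the left knob, rad, growing clockwise seen from above (lowers the left end). Starts at 0 to 0.2, stops at 0 and 9; free of the valve up to 1.55. Friction is a constant 0.32 N m either way and holds it where it is left; each N of load in its screw adds 0.0016 N m against tightening, so 0.5 N m means 105 N or so. A screw carries 3/4 of the load of the foot on its side and 1/4 of the other's.
- knob_right (a joint): The same for the right knob and the right end of the bridge.
- spray_can: Bystander: yellow spray can with a white top, 52 mm across, 150 mm high, standing right of the clamp; origin at its foot. To be left alone, like all that follow.
- spanner: Bystander: steel spanner 170 mm long lying left of the clamp; origin under its middle.
- screwdriver: Bystander: green-handled screwdriver 200 mm long and 26 mm high, lying across in front of the clamp (towards the robot); origin under its middle.
- relief_valve: Bystander: brass relief valve, block 50 x 78 x 40 mm with a steel stem up to 90 mm high, standing right of the clamp; origin at its foot.
- gauge: Bystander: round steel pressure gauge 68 mm across, 26 mm thick, lying face up left behind the clamp; origin under its middle.
- air_cylinder: Bystander: small air cylinder 28 mm thick and 160 mm long, lying across just behind the clamp; origin under its body.
- elbow: Bystander: black push-in elbow fitting about 35 mm, 18 mm high, lying right of the clamp; origin under its middle.
Not all that is in view belongs to the job. What is shaped like the valve but purple or red is not meant.

How it is judged:
By the outcome, as a careful person would: the job done as asked, in the order asked, and still so for the second after the job is handed in, with the robot touching nothing.
It also fails if it takes over 72 s, if anything falls off the work surface, if the arm or the gripper's body presses on something with over 40 N, if the wrist force passes 120 N, or if a joint passes its speed limit or range.

## Working session

There is one attempt and no reset: what is moved stays moved. The work goes in short steps, Python scripts to look and compute and a tool call to move; the robot and the scene stay as the last step left them, time stands still between calls to the robot, and variables do not carry over. Pictures are saved under pics/ and viewed, and the job is handed in when it is done.

Besides the shell and the picture viewer there is one more tool, called after "Emit:" by a JSON object that holds its "name" and its "arguments", one argument or row to a line. step_arm: Moves the arm, as the interface text tells. Its arguments: {"type":"object","properties":{"series":{"type":"array"},"newtons":{"type":"number"}},"required":["series"]}

```bash
ls; mkdir -p pics; python3 - <<'E'
from workcell import env
import cv2,json,numpy as np
s=env.get_state();print(s)
for n in ["scene","top","wrist"]:
    c=env.read_camera(n);cv2.imwrite(f"pics/{n}0.png",c["frame"][:,:,::-1]);print(n,c["vertical_fov"],c["cx"],c["cy"],np.round(c["camera_from_world"],3).tolist())
E
```

```text
pics
{'clock': 0.0, 'joint_pos': array([ 1.05740395e+00,  3.14002110e-01,  4.49699146e-02,  1.30355130e+00,
       -2.89493035e-06,  1.43121452e+00]), 'qvel': array([-0.00022108, -0.00153374, -0.00058363, -0.00061495, -0.00034997,
        0.00085175]), 'tau': array([ 7.21230081e-04, -4.80623496e+01,  2.98536962e+01,  1.95081899e-02,
       -2.22862404e-04,  2.69740966e-06]), 'tcp_pos': array([0.20969159, 0.53479761, 0.19220422]), 'orientation': array([-2.85217395e-04,  1.85818898e-01,  9.82583604e-01, -8.46845144e-04]), 'wrist_force': array([-0.08620399,  0.23230788, -0.1913634 ]), 'ft_torque': array([ 0.03495492, -0.01270196, -0.02518111]), 'finger_gap': 0.08538377237985757}
scene 49.574843400772444 314.35535489134577 204.57082747339078 [[0.809, 0.588, 0.005, -0.465], [0.448, -0.61, -0.653, -0.163], [-0.381, 0.531, -0.757, 1.376], [0.0, 0.0, 0.0, 1.0]]
top 54.01256490298453 322.91780037602126 194.62724306868594 [[0.012, -1.0, 0.014, -0.0], [-0.995, -0.014, -0.098, 0.581], [0.098, -0.013, -0.995, 0.927], [0.0, 0.0, 0.0, 1.0]]
wrist 65.70646984690485 320.2006775343411 197.12172815914516 [[0.366, 0.931, -0.002, -0.575], [0.884, -0.347, 0.313, -0.041], [0.291, -0.116, -0.95, 0.38], [0.0, 0.0, 0.0, 1.0]]
```

View pics/scene0.png

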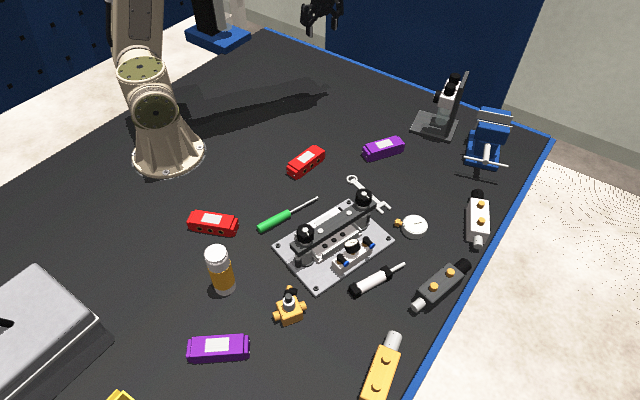

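View pics/top0.png

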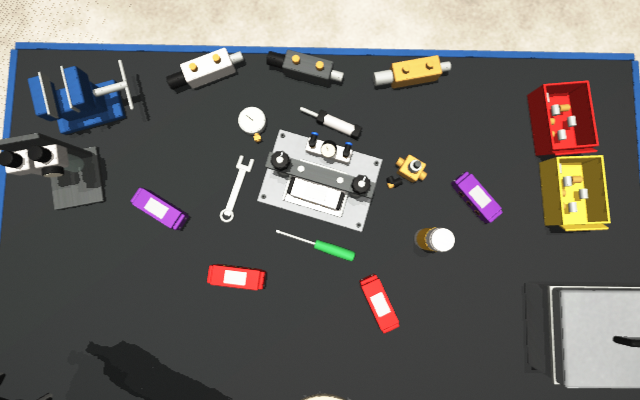

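View pics/wrist0.png

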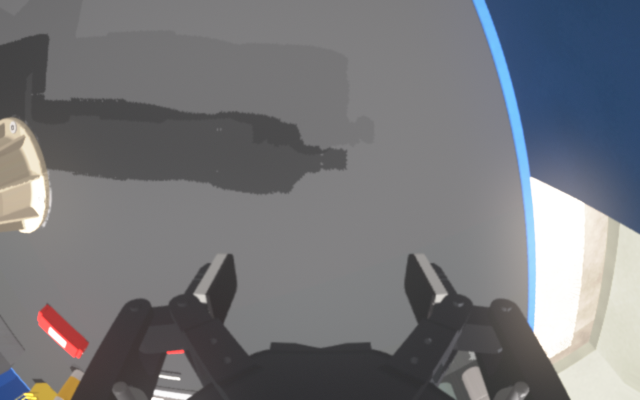

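The scene picture shows the clamp near (335,240). In the top picture it is near (320,180), with knobs at about (281,160) and (361,184). Next I'll enlarge the crops.

```bash
cat > h.py <<'E'
import numpy as np,cv2
from workcell import env
def ray(c,u,v):
    T=np.array(c["camera_from_world"]);h=c["frame"].shape[0];f=h/2/np.tan(np.radians(c["vertical_fov"])/2)
    d=T[:3,:3].T@np.array([(u-c["cx"])/f,(v-c["cy"])/f,1.]);o=-T[:3,:3].T@T[:3,3];return o,d
def on(c,u,v,z):
    o,d=ray(c,u,v);return o+d*(z-o[2])/d[2]
def proj(c,p,fish=False):
    T=np.array(c["camera_from_world"]);q=T[:3,:3]@np.array(p)+T[:3,3];h=c["frame"].shape[0];f=h/2/np.tan(np.radians(c["vertical_fov"])/2)
    if fish:
        r=np.hypot(q[0],q[1]);th=np.arctan2(r,q[2]);return c["cx"]+f*th*q[0]/r,c["cy"]+f*th*q[1]/r
    return c["cx"]+f*q[0]/q[2],c["cy"]+f*q[1]/q[2]
E
python3 - <<'E'
import cv2
a=cv2.imread("pics/top0.png")[115:265,215:415];cv2.imwrite("pics/topc.png",cv2.resize(a,None,fx=4,fy=4,interpolation=cv2.INTER_CUBIC))
a=cv2.imread("pics/scene0.png")[165:305,240:440];cv2.imwrite("pics/scenec.png",cv2.resize(a,None,fx=4,fy=4,interpolation=cv2.INTER_CUBIC))
E
```

```text
(no output)
```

View pics/topc.png

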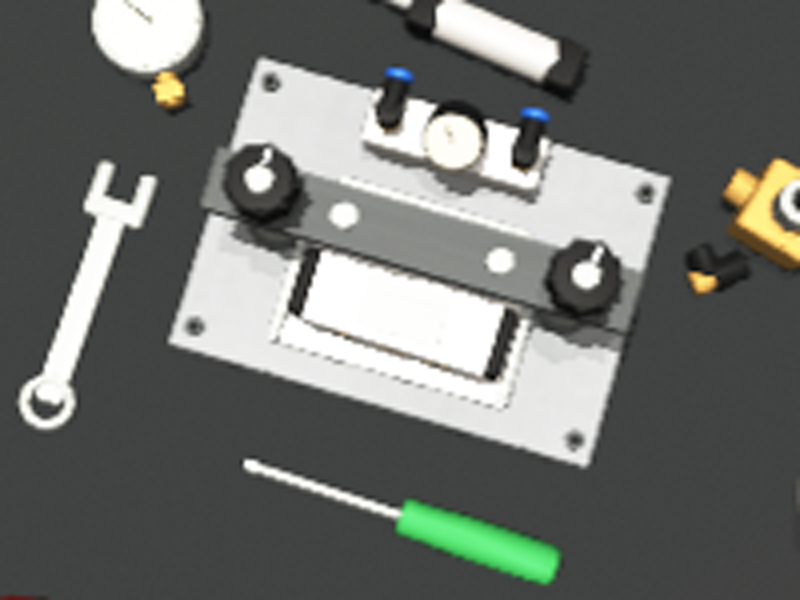

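View pics/scenec.png

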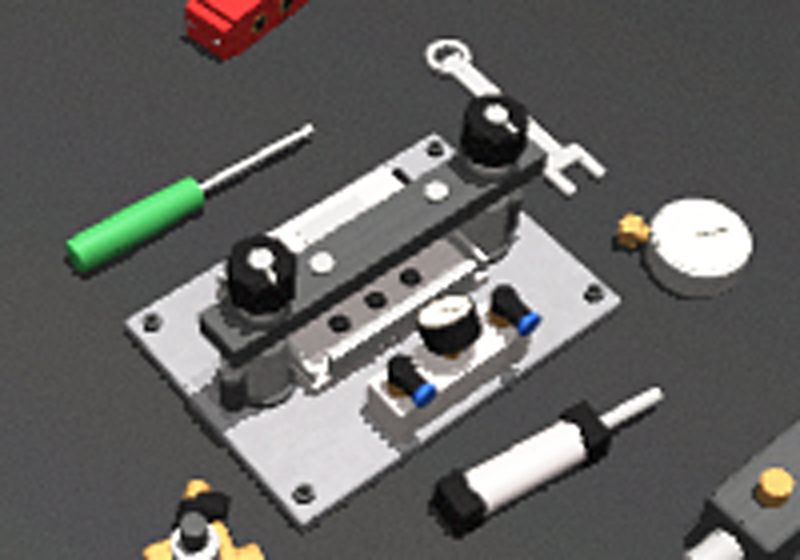

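Top picture: the base plate corners (4x crop) are at (262,57), (670,178), (586,467) and (170,343). The white caps of the knobs are at (259,178) and (587,274). The valve sits in front of the bridge, with its front edge running from (303,322) to (487,376).

```bash
python3 - <<'E'
from h import *
c=env.read_camera("top")
cs=env.read_camera("scene")
def U(x,y,ox=215,oy=115): return (x+.5)/4-.5+ox,(y+.5)/4-.5+oy
cor=np.array([on(c,*U(*p),.014)[:2] for p in [(262,57),(670,178),(586,467),(170,343)]])
print(cor, cor.mean(0))
for a,b in [(0,1),(3,2),(3,0),(2,1)]:
    d=cor[b]-cor[a];print(np.linalg.norm(d),np.degrees(np.arctan2(d[1],d[0])))
kt=np.array([on(c,*U(*p),.142)[:2] for p in [(259,178),(587,274)]])
d=kt[0]-kt[1];print("knobs",kt,kt.mean(0),np.linalg.norm(d),np.degrees(np.arctan2(d[1],d[0]))-90)
S=lambda x,y:U(x,y,240,165)
kt=np.array([on(cs,*S(*p),.142)[:2] for p in [(495,114),(260,258)]])
d=kt[0]-kt[1];print("knobs scene",kt,kt.mean(0),np.linalg.norm(d),np.degrees(np.arctan2(d[1],d[0]))-90)
cor2=np.array([on(cs,*S(*p),.014)[:2] for p in [(620,297),(304,522),(127,323),(434,136)]])
print("scene plate",cor2,cor2.mean(0))
v=np.array([on(c,*U(*p),.064)[:2] for p in [(303,322),(487,376),(288,315),(503,380)]])
d=v[0]-v[1];print("valve front",v,np.degrees(np.arctan2(d[1],d[0]))-90,np.linalg.norm(d))
E
```

```text
[[ 0.74660907  0.11676314]
 [ 0.67355089 -0.13948378]
 [ 0.49313326 -0.08745196]
 [ 0.56591457  0.16914054]] [0.61980195 0.01474198]
0.26645821329895486 -105.91330322113075
0.26671488470659993 -105.83574948422455
0.18813265726803216 -16.165136978955072
0.18777068996980992 -16.087376515032158
knobs [[ 0.64547907  0.10400871]
 [ 0.59578506 -0.07343612]] [0.62063207 0.01528629] 0.18427198588429758 -15.645076877844602
knobs scene [[ 0.64877526  0.10380778]
 [ 0.59864123 -0.07270662]] [0.62370825 0.01555058] 0.18349592162922126 -15.855731086179674
scene plate [[ 0.74943084  0.11967643]
 [ 0.67858425 -0.13809484]
 [ 0.50051446 -0.08873576]
 [ 0.57266972  0.1661471 ]] [0.62529982 0.01474823]
valve front [[ 0.57522226  0.08415045]
 [ 0.54502591 -0.02383104]
 [ 0.57921586  0.09300216]
 [ 0.54281159 -0.03320024]] -15.623320372952122 0.11212413877478764
```

Emit:
{"name": "step_arm", "arguments": {
  "series": [
    [[5,-8,0],0.05,105],
    [[8,-13,0],0.097,105],
    [[11.5,-18,0],0.097,105],
    [[15,-23,0],0.097,105],
    [[18,-28,0],0.097,105]
  ],
  "newtons": 60
}}

```text
clock: 0.88
tcp_pos: [0.3799, 0.2709, 0.1928]
orientation: [0.0, 0.138, 0.99, -0.0]
wrist_force: [0.6, 0.2, -0.2]
finger_gap: 0.0499
```

```bash
cat >> h.py <<'E'
C=np.array([.622,.015]);YAW=np.radians(-15.85)
def world(x,y): 
    return C+np.array([np.cos(YAW)*x-np.sin(YAW)*y,np.sin(YAW)*x+np.cos(YAW)*y])
def clamp(p):
    d=np.array(p[:2])-C;return np.array([np.cos(YAW)*d[0]+np.sin(YAW)*d[1],-np.sin(YAW)*d[0]+np.cos(YAW)*d[1]])
def st():
    from scipy.spatial.transform import Rotation as R
    s=env.get_state();q=s["orientation"];r=R.from_quat([q[1],q[2],q[3],q[0]]).as_matrix()
    jy=np.arctan2(r[1,1],r[0,1])
    print("t%.2f tcp"%s["clock"],np.round(s["tcp_pos"],4),"clamp",np.round(clamp(s["tcp_pos"])*1000,1),"jaw-clampy %.3f"%(jy-YAW-np.pi/2),"F",np.round(s["wrist_force"],1),"T",np.round(s["ft_torque"],3),"gap %.4f"%s["finger_gap"],"q",np.round(s["joint_pos"],2), "tilt",np.round(r[:,2],3))
    return s,r
def snap(n,f,crop=None,k=1):
    c=env.read_camera(n);a=c["frame"][:,:,::-1]
    if crop: a=a[crop[1]:crop[3],crop[0]:crop[2]]
    cv2.imwrite("pics/"+f,cv2.resize(a,None,fx=k,fy=k,interpolation=cv2.INTER_CUBIC));return c
E
python3 - <<'E'
from h import *
s,r=st()
c=env.read_camera("wrist");T=c["camera_from_world"];o=-T[:3,:3].T@T[:3,3];print("cam in tool",r.T@(o-s["tcp_pos"]))
print(world(-.1,-.002)-s["tcp_pos"][:2])
E
```

```text
t0.88 tcp [0.3799 0.2709 0.1928] clamp [-302.8  180. ] jaw-clampy 0.000 F [ 0.6  0.2 -0.2] T [0.068 0.017 0.074] gap 0.0499 q [ 0.45  0.1  -0.22  1.25 -0.    0.72] tilt [ 0. -0. -1.]
cam in tool [ 0.0797572   0.00051843 -0.18013378]
[ 0.14536059 -0.23049833]
```

Emit:
{"name": "step_arm", "arguments": {
  "series": [
    [[3.5,-5,0],0,105],
    [[6.5,-10,0],0,105],
    [[9.5,-15,0],0,105],
    [[12.5,-20,0],0,105],
    [[14.5,-23,-3],0,105]
  ]
}}

```text
clock: 1.55
tcp_pos: [0.5319, 0.0323, 0.1644]
orientation: [0.004, 0.143, 0.99, -0.002]
wrist_force: [0.7, -0.0, -0.1]
finger_gap: 0.05
```

```bash
python3 - <<'E'
from h import *
s,r=st()
snap("wrist","w1.png");snap("top","t1.png",(215,115,415,265),4);print(world(-.1,-.002)-s["tcp_pos"][:2])
E
```

```text
t1.55 tcp [0.5319 0.0323 0.1644] clamp [-91.4  -8. ] jaw-clampy -0.010 F [ 0.7 -0.  -0.1] T [ 0.029 -0.006 -0.005] gap 0.0500 q [-0.09  0.23 -0.13  1.2  -0.    0.2 ] tilt [ 0.008 -0.005 -1.   ]
[-0.00665764  0.00808777]
```

View pics/w1.png

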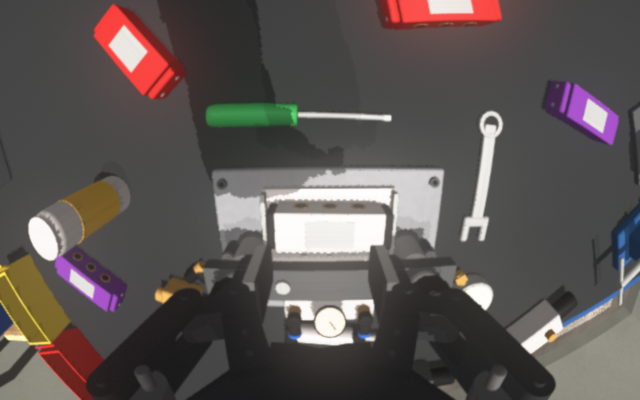

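View pics/t1.png

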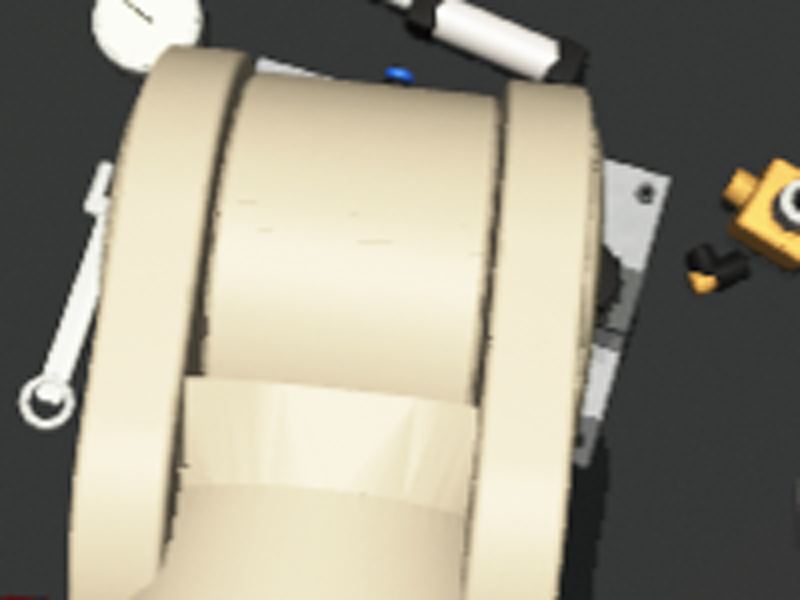

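The wrist picture shows the valve top at (275–392, 205–250), the fingers either side at about (255,265) and (385,270), and the way in front clear.

Emit:
{"name": "step_arm", "arguments": {
  "series": [
    [[-0.2,0.7,-5],0.01,105],
    [[-0.2,0.7,-9],0.01,105],
    [[-0.2,0.7,-11.8],0.01,105],
    [[-0.2,0.7,-12.8],0.01,105],
    [[-0.2,0.7,-12.8],0.01,105]
  ]
}}

```text
clock: 2.28
tcp_pos: [0.5265, 0.0395, 0.0318]
orientation: [-0.001, 0.138, 0.99, -0.003]
wrist_force: [0.4, 0.3, 0.9]
finger_gap: 0.0501
```

```bash
python3 - <<'E'
from h import *
s,r=st()
snap("wrist","w2.png")
E
```

```text
t2.27 tcp [0.5265 0.0395 0.0318] clamp [-98.6  -2.5] jaw-clampy -0.001 F [0.4 0.3 0.9] T [ 0.017  0.    -0.014] gap 0.0501 q [-0.07  0.33 -0.34  0.9  -0.01  0.2 ] tilt [-0.002 -0.005 -1.   ]
```

View pics/w2.png

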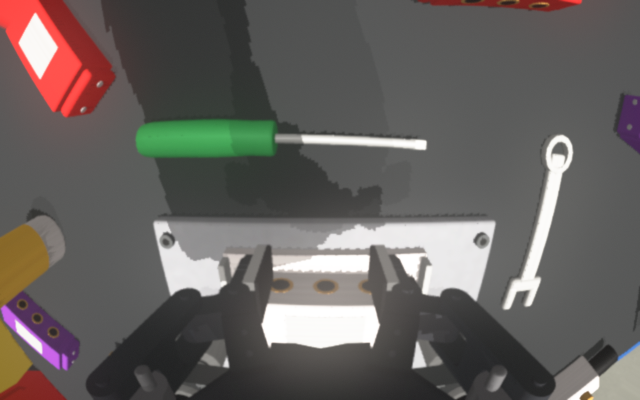

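The wrist picture shows the front face with its ports at row 285 between the fingers at (262,280) and (382,280). The push can start.

Emit:
{"name": "step_arm", "arguments": {
  "series": [
    [[1.15,-0.33,0.4],0,105],
    [[1.92,-0.55,0.4],0,105],
    [[2.31,-0.66,0.4],0,105],
    [[2.69,-0.76,0.4],0,105],
    [[3.08,-0.87,0.4],0,105]
  ]
}}

```text
clock: 2.95
tcp_pos: [0.5581, 0.0306, 0.0363]
orientation: [-0.0, 0.139, 0.99, -0.003]
wrist_force: [0.6, 0.1, 0.4]
finger_gap: 0.0502
```

```bash
python3 - <<'E'
from h import *
s,r=st()
snap("wrist","w3.png");snap("scene","s3.png",(240,165,440,305),4)
E
```

```text
t2.95 tcp [0.5581 0.0306 0.0363] clamp [-65.7  -2.5] jaw-clampy -0.001 F [0.6 0.1 0.4] T [0.024 0.018 0.02 ] gap 0.0502 q [-0.09  0.38 -0.26  0.93 -0.01  0.19] tilt [-0.001 -0.005 -1.   ]
```

View pics/w3.png

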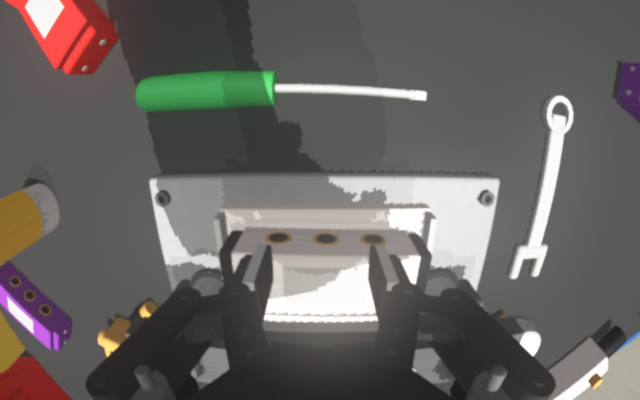

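View pics/s3.png

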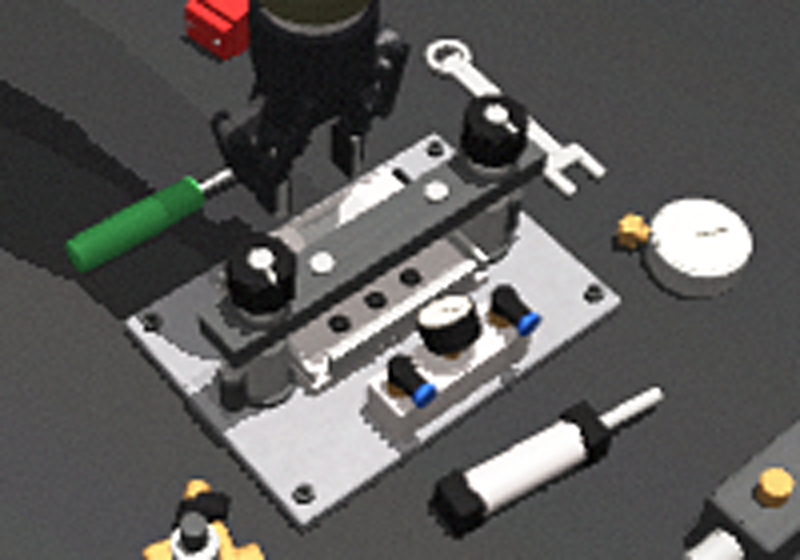

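```bash
python3 - <<'E'
from h import *
s,r=st()
c=env.read_camera("wrist")
print("tcp px",proj(c,s["tcp_pos"],True))
for y in(-.025,.025):
  for dz in (0,.01,.02): print(y,dz,proj(c,s["tcp_pos"]+r@np.array([0,y,-dz]),True),proj(c,s["tcp_pos"]+r@np.array([.011,y,-dz]),True))
for x in (-.0637,-.06):
  for y in (-.058,.054): print(x,y,proj(c,[*world(x,y),.064],True),proj(c,[*world(x,y),.024],True))
for x,y in ((-.075,-.069),(-.095,.135),(-.095,-.135)): print(proj(c,[*world(x,y),.024],True),proj(c,[*world(x,y),.014],True))
a=c["frame"][:,:,::-1][160:360,190:450];cv2.imwrite("pics/w3c.png",cv2.resize(a,None,fx=3,fy=3))
E
```

```text
t3.05 tcp [0.5584 0.0305 0.0364] clamp [-65.4  -2.5] jaw-clampy -0.001 F [-0.4 -0.2 -0.3] T [ 0.061 -0.01  -0.041] gap 0.0500 q [-0.09  0.38 -0.26  0.93 -0.01  0.19] tilt [-0.    -0.005 -1.   ]
tcp px (np.float64(319.4346679678414), np.float64(227.55113324431431))
-0.025 0 (np.float64(280.28708102541844), np.float64(227.4030800298618)) (np.float64(279.4701464446312), np.float64(211.3241140117474))
-0.025 0.01 (np.float64(278.3434213562819), np.float64(234.02022263644238)) (np.float64(277.41344725085617), np.float64(217.29701048399357))
-0.025 0.02 (np.float64(276.21764145893474), np.float64(241.29771216595142)) (np.float64(275.15257775568074), np.float64(223.8963553396945))
0.025 0 (np.float64(358.6090754797488), np.float64(227.37511257517534)) (np.float64(359.3758725410916), np.float64(211.28790453307622))
0.025 0.01 (np.float64(360.4800337512678), np.float64(233.99504090533839)) (np.float64(361.3548091898136), np.float64(217.26258917098312))
0.025 0.02 (np.float64(362.52658156185487), np.float64(241.27639573204993)) (np.float64(363.53052971186605), np.float64(223.86467892683805))
-
[... 253 characters left out ...]
p.float64(221.84043493997038))
-0.06 -0.058 (np.float64(223.43692845921498), np.float64(254.22786297929855)) (np.float64(239.70540040423543), np.float64(226.72017073842247))
-0.06 0.054 (np.float64(416.7471731787582), np.float64(254.3793398250533)) (np.float64(401.0246404674079), np.float64(226.75282955456186))
(np.float64(222.46587467872718), np.float64(206.37152233793933)) (np.float64(226.57046866854054), np.float64(201.5947233991573))
(np.float64(507.63954250426093), np.float64(179.73179662922232)) (np.float64(500.8784925623204), np.float64(176.22180401846472))
(np.float64(138.02278335159218), np.float64(179.82919475039597)) (np.float64(144.74568651105233), np.float64(176.31509144352324))
```

View pics/w3c.png

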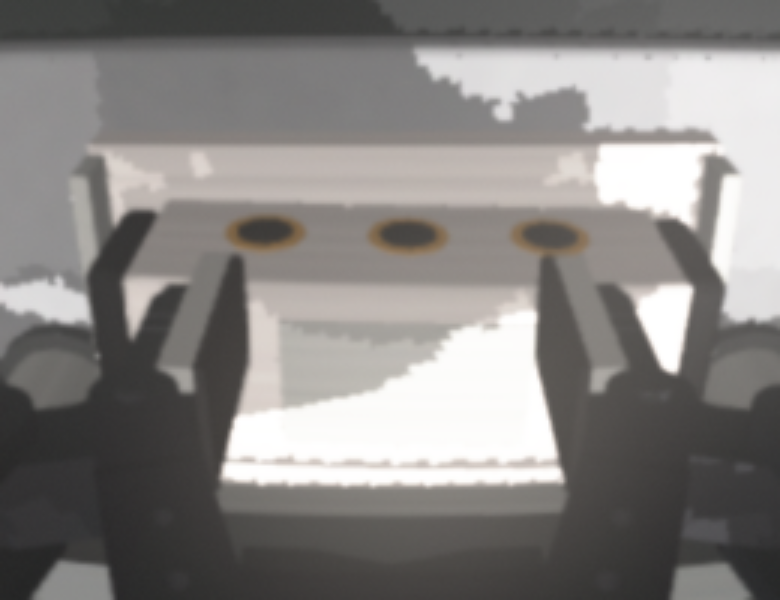

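```bash
python3 - <<'E'
from h import *
s,r=st()
c=env.read_camera("scene")
for y in (-.03,.03):
  for dz in (0,.01,.02,.03,.04,.05):
    p=proj(c,s["tcp_pos"]+r@np.array([0,-y,-dz])); print(y,dz,np.round(p,1), np.round((np.array(p)-[240,165])*4+1.5))
E
```

```text
t3.10 tcp [0.5581 0.0306 0.0364] clamp [-65.7  -2.4] jaw-clampy -0.001 F [ 0.2 -0.1  0.5] T [-0.021  0.046  0.011] gap 0.0502 q [-0.09  0.38 -0.26  0.93 -0.01  0.19] tilt [-0.001 -0.005 -1.   ]
-0.03 0 [325. 216.] [341. 206.]
-0.03 0.01 [325.1 213.6] [342. 196.]
-0.03 0.02 [325.2 211.2] [342. 186.]
-0.03 0.03 [325.3 208.8] [343. 177.]
-0.03 0.04 [325.4 206.3] [343. 167.]
-0.03 0.05 [325.5 203.8] [344. 157.]
0.03 0 [307.3 226.8] [271. 249.]
0.03 0.01 [307.3 224.4] [271. 239.]
0.03 0.02 [307.2 222. ] [270. 230.]
0.03 0.03 [307.2 219.6] [270. 220.]
0.03 0.04 [307.2 217.1] [270. 210.]
0.03 0.05 [307.2 214.6] [270. 200.]
```

The fingertips in the picture ((271,246) and (372,246)) don't agree with the projected TCP at (319,228). They look higher than expected, and there's no contact force. I'll back off, shut the gripper and check where the tips really are.

Emit:
{"name": "step_arm", "arguments": {
  "series": [
    [[-1.5,0.4,0],0,255],
    [[-3.1,0.9,0],0,255],
    [[-3.1,0.9,0],0,255],
    [[-3.1,0.9,0],0,255],
    [[-3.1,0.9,0],0,255]
  ]
}}

```text
clock: 3.78
tcp_pos: [0.5277, 0.0395, 0.0365]
orientation: [0.0, 0.139, 0.99, -0.003]
wrist_force: [-0.3, -0.0, 1.0]
finger_gap: -0.0003
```

```bash
python3 - <<'E'
from h import *
s,r=st()
c=snap("wrist","w4.png",(190,140,450,400),2.3)
print("tcp px",proj(c,s["tcp_pos"],True))
for dz in (0,.02,.04): print(dz,proj(c,s["tcp_pos"]+r@np.array([.011,0,-dz]),True))
snap("scene","s4.png",(240,165,440,305),4)
E
```

```text
t3.77 tcp [0.5277 0.0395 0.0365] clamp [-97.4  -2.2] jaw-clampy -0.001 F [-0.3 -0.   1. ] T [-0.013 -0.023 -0.008] gap -0.0003 q [-0.07  0.33 -0.34  0.91 -0.01  0.2 ] tilt [ 0.    -0.005 -1.   ]
tcp px (np.float64(319.4508348879521), np.float64(227.55678835597612))
0 (np.float64(319.4247881247581), np.float64(211.39022300512775))
0.02 (np.float64(319.34042490583556), np.float64(224.06911861709395))
0.04 (np.float64(319.2372503147175), np.float64(239.73339513438344))
```

View pics/w4.png

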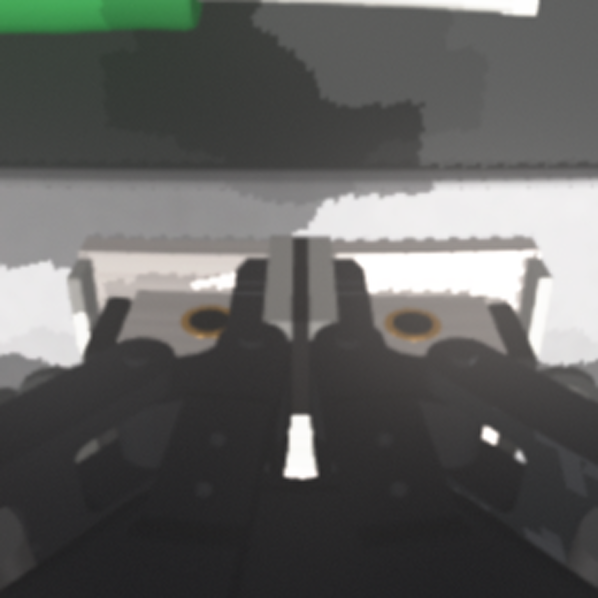

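View pics/s4.png

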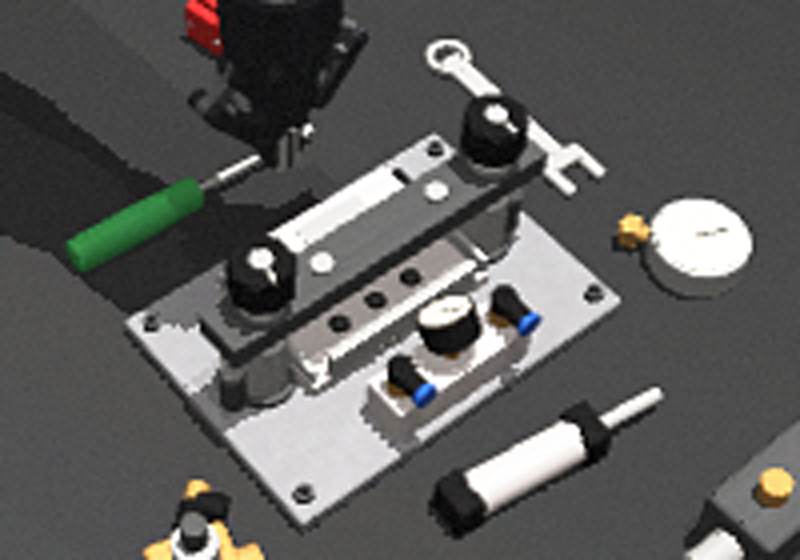

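```bash
python3 - <<'E'
from h import *
s,r=st()
c=env.read_camera("scene")
for dx in(-.011,.011):
  for dz in (-.01,0,.01,.02,.03,.04,.05):
    p=proj(c,s["tcp_pos"]+r@np.array([dx,0,-dz])); print(dx,dz, np.round((np.array(p)-[240,165])*4+1.5))
E
```

```text
t3.88 tcp [0.5275 0.0395 0.0364] clamp [-97.6  -2.3] jaw-clampy -0.001 F [ 0.3  0.7 -0.3] T [ 0.022 -0.039 -0.039] gap -0.0002 q [-0.07  0.33 -0.34  0.91 -0.01  0.2 ] tilt [-0.    -0.005 -1.   ]
-0.011 -0.01 [287. 217.]
-0.011 0 [287. 208.]
-0.011 0.01 [287. 198.]
-0.011 0.02 [287. 188.]
-0.011 0.03 [287. 179.]
-0.011 0.04 [287. 169.]
-0.011 0.05 [288. 159.]
0.011 -0.01 [267. 197.]
0.011 0 [267. 188.]
0.011 0.01 [267. 178.]
0.011 0.02 [267. 168.]
0.011 0.03 [267. 159.]
0.011 0.04 [267. 149.]
0.011 0.05 [267. 139.]
```

```bash
python3 - <<'E'
from h import *
print(env.grip_depth,[a for a in dir(env) if not a.startswith('_')])
a=cv2.imread("pics/s4.png")[60:260,150:400];cv2.imwrite("pics/s4c.png",cv2.resize(a,None,fx=3,fy=3))
E
```

```text
0.0187 ['MotionError', 'get_state', 'grip_depth', 'hand_in', 'read_camera']
```

View pics/s4c.png

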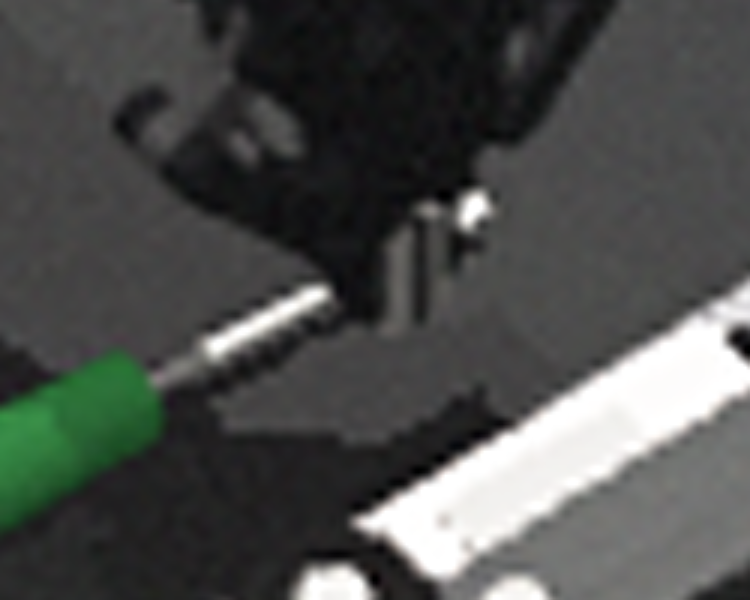

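Both views agree that the fingertips end about 38 mm above the reported TCP (shut tip at (320,243) in the wrist picture; scene tip about 38 mm above the projection). I'll lower by that amount, carefully, with a force check.

Emit:
{"name": "step_arm", "arguments": {
  "series": [
    [[0,0,-1],0,105],
    [[0,0,-2],0,105],
    [[0,0,-2.8],0,105],
    [[0,0,-3.4],0,105],
    [[0,0,-3.6],0,105]
  ]
}}

```text
clock: 4.55
tcp_pos: [0.5269, 0.0396, -0.0003]
orientation: [-0.0, 0.139, 0.99, -0.003]
wrist_force: [-0.0, -0.0, -0.6]
finger_gap: 0.05
```

```bash
python3 - <<'E'
from h import *
s,r=st()
c=snap("wrist","w5.png",(160,140,480,400),2.4)
snap("scene","s5.png",(240,165,440,305),4)
E
```

```text
t4.55 tcp [ 5.269e-01  3.960e-02 -3.000e-04] clamp [-98.2  -2.3] jaw-clampy -0.001 F [-0.  -0.  -0.6] T [ 0.024 -0.    -0.031] gap 0.0500 q [-0.07  0.37 -0.38  0.82 -0.01  0.2 ] tilt [-0.001 -0.005 -1.   ]
```

View pics/w5.png

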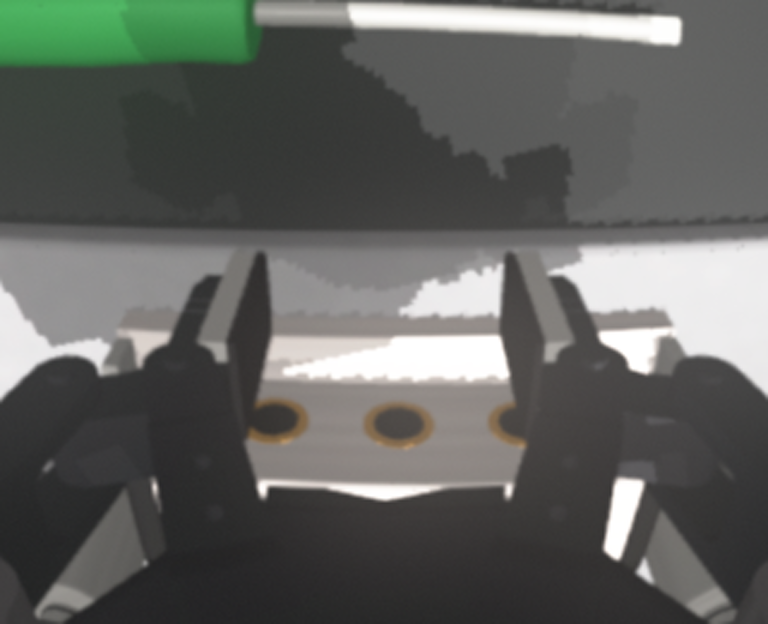

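View pics/s5.png

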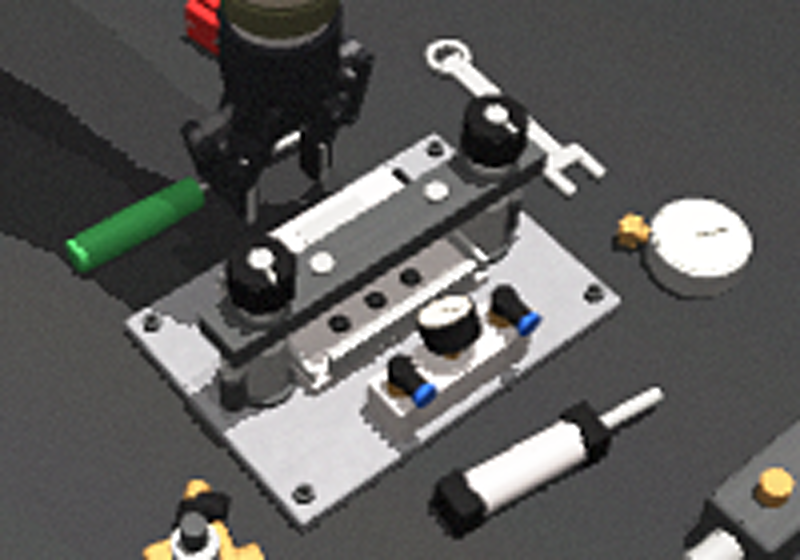

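Tips are now plausibly at valve mid-height. Pushing again.

Emit:
{"name": "step_arm", "arguments": {
  "series": [
    [[0.96,-0.27,0],0,105],
    [[1.73,-0.49,0],0,105],
    [[2.21,-0.63,0],0,105],
    [[2.6,-0.74,0],0,105],
    [[2.98,-0.85,0],0,105]
  ]
}}

```text
clock: 5.28
tcp_pos: [0.5554, 0.0313, -0.0002]
orientation: [-0.002, 0.138, 0.99, -0.002]
wrist_force: [-5.1, 1.4, 3.8]
finger_gap: 0.0503
```

```bash
python3 - <<'E'
from h import *
s,r=st()
c=snap("wrist","w6.png",(160,140,480,400),2.4)
snap("scene","s6.png",(240,165,440,305),4)
E
```

```text
t5.28 tcp [ 5.554e-01  3.130e-02 -2.000e-04] clamp [-68.5  -2.5] jaw-clampy -0.001 F [-5.1  1.4  3.8] T [0.254 0.967 0.01 ] gap 0.0503 q [-0.09  0.41 -0.31  0.85 -0.    0.19] tilt [-0.004 -0.004 -1.   ]
```

View pics/w6.png

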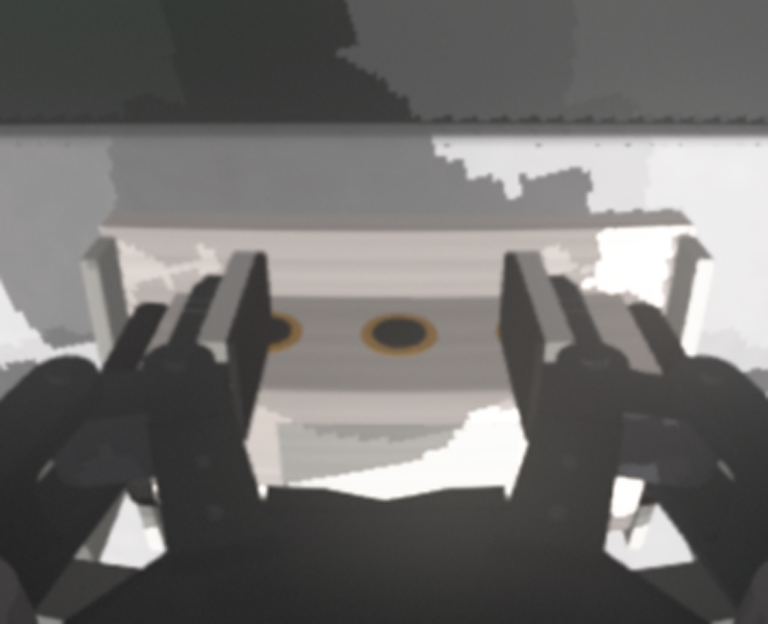

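View pics/s6.png

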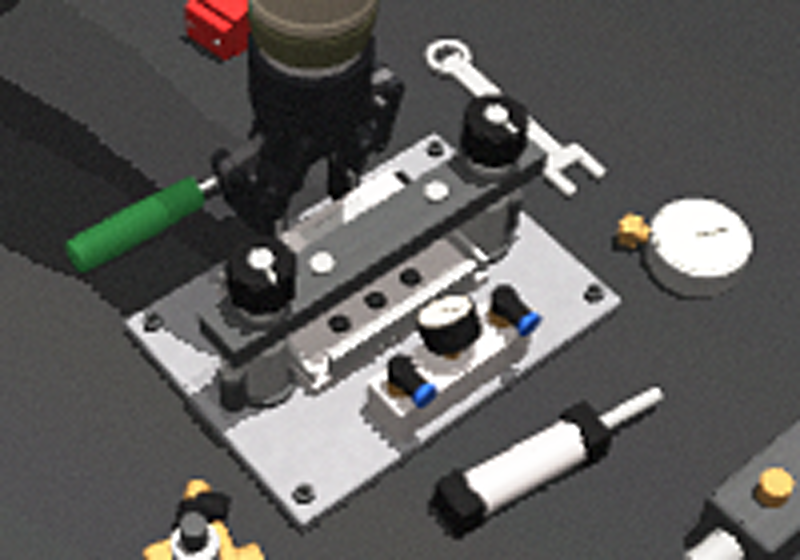

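Contact at 5 N, which is sliding friction. Continuing.

Emit:
{"name": "step_arm", "arguments": {
  "series": [
    [[0.48,-0.14,0],0,105],
    [[0.96,-0.27,0],0,105],
    [[1.44,-0.41,0],0,105],
    [[1.92,-0.55,0],0,105],
    [[2.4,-0.68,0],0,105]
  ]
}}

```text
clock: 6.0
tcp_pos: [0.5807, 0.0242, -0.0004]
orientation: [-0.001, 0.139, 0.99, -0.003]
wrist_force: [-2.2, 1.3, -0.2]
finger_gap: 0.0503
```

```bash
python3 - <<'E'
from h import *
s,r=st()
c=snap("wrist","w7.png",(160,140,480,400),2.4)
snap("scene","s7.png",(240,165,440,305),4)
E
```

```text
t6.00 tcp [ 5.807e-01  2.420e-02 -4.000e-04] clamp [-42.3  -2.4] jaw-clampy -0.001 F [-2.2  1.3 -0.2] T [0.136 0.495 0.021] gap 0.0503 q [-0.09  0.45 -0.24  0.87 -0.01  0.18] tilt [-0.003 -0.005 -1.   ]
```

View pics/s7.png

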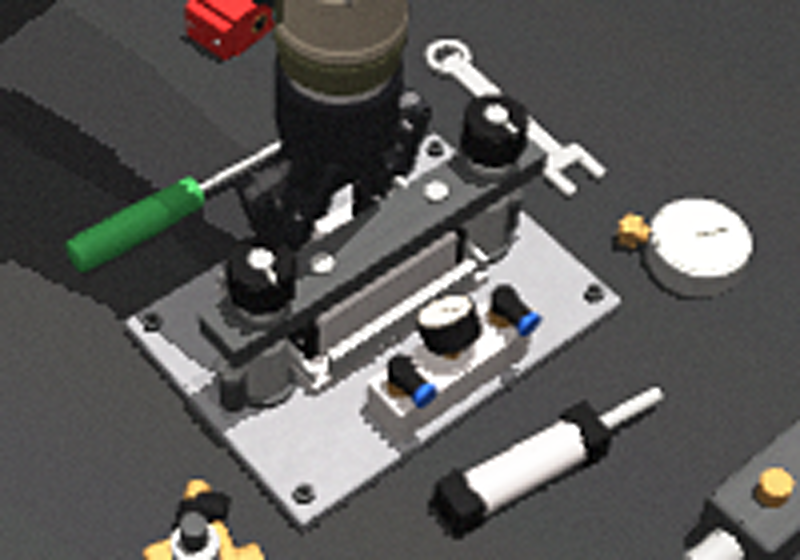

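View pics/w7.png

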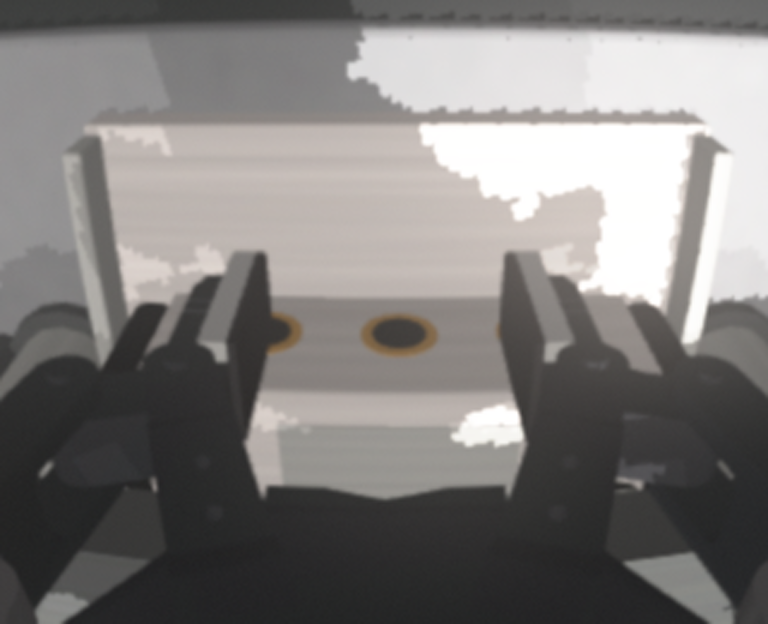

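The valve is moving under the bridge squarely, with a narrow gap left to the fence. The last millimetres go slowly.

Emit:
{"name": "step_arm", "arguments": {
  "series": [
    [[0.2,-0.05,0],0,105],
    [[0.35,-0.1,0],0,105],
    [[0.5,-0.14,0],0,105],
    [[0.62,-0.18,0],0,105],
    [[0.72,-0.2,0],0,105]
  ]
}}

```text
clock: 6.72
tcp_pos: [0.5887, 0.0219, -0.0002]
orientation: [-0.0, 0.139, 0.99, -0.003]
wrist_force: [-3.6, 0.2, 0.9]
finger_gap: 0.0506
```

```bash
python3 - <<'E'
from h import *
s,r=st()
snap("scene","s8.png",(290,195,400,275),7)
E
```

```text
t6.72 tcp [ 5.887e-01  2.190e-02 -2.000e-04] clamp [-33.9  -2.4] jaw-clampy -0.002 F [-3.6  0.2  0.9] T [ 0.126  0.69  -0.047] gap 0.0506 q [-0.1   0.47 -0.22  0.88 -0.01  0.18] tilt [-0.001 -0.005 -1.   ]
```

View pics/s8.png

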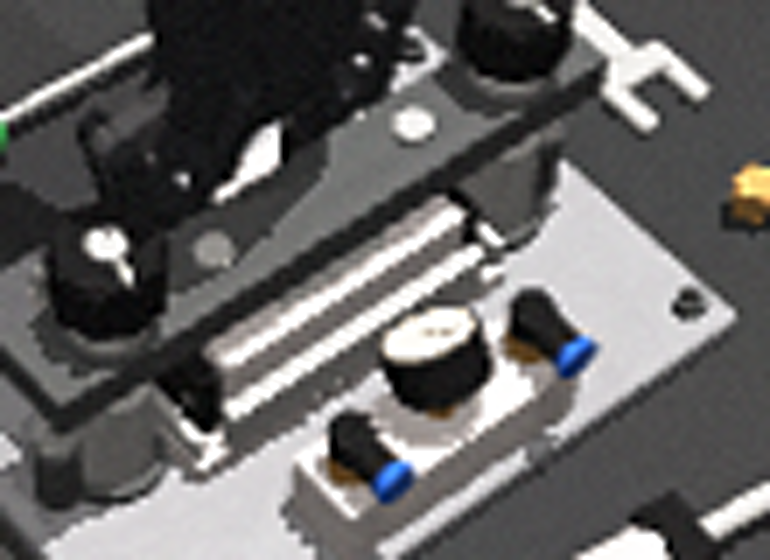

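Emit:
{"name": "step_arm", "arguments": {
  "series": [
    [[0.1,-0.03,0],0,105],
    [[0.2,-0.05,0],0,105],
    [[0.3,-0.08,0],0,105]
  ]
}}

```text
clock: 7.15
tcp_pos: [0.5892, 0.0217, -0.0002]
orientation: [-0.002, 0.138, 0.99, -0.002]
wrist_force: [-11.2, 2.2, 9.3]
finger_gap: 0.0504
```

Emit:
{"name": "step_arm", "arguments": {
  "series": [
    [[0.3,-0.09,0],0,105],
    [[0.3,-0.09,0],0,105]
  ]
}}

```text
clock: 7.4
tcp_pos: [0.5889, 0.0218, -0.0002]
orientation: [-0.005, 0.138, 0.99, -0.002]
wrist_force: [-11.0, 2.9, 8.5]
finger_gap: 0.0501
```

```bash
python3 - <<'E'
from h import *
s,r=st()
snap("scene","s9.png",(290,195,400,275),7)
snap("wrist","w9.png",(160,140,480,400),2.4)
E
```

```text
t7.40 tcp [ 5.889e-01  2.180e-02 -2.000e-04] clamp [-33.7  -2.5] jaw-clampy -0.000 F [-11.    2.9   8.5] T [0.61  2.126 0.142] gap 0.0501 q [-0.1   0.47 -0.21  0.9  -0.    0.18] tilt [-0.011 -0.003 -1.   ]
```

View pics/s9.png

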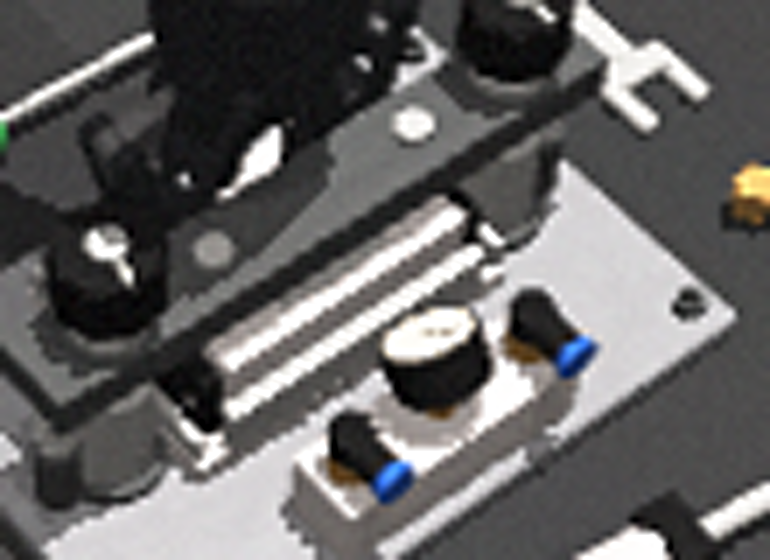

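View pics/w9.png

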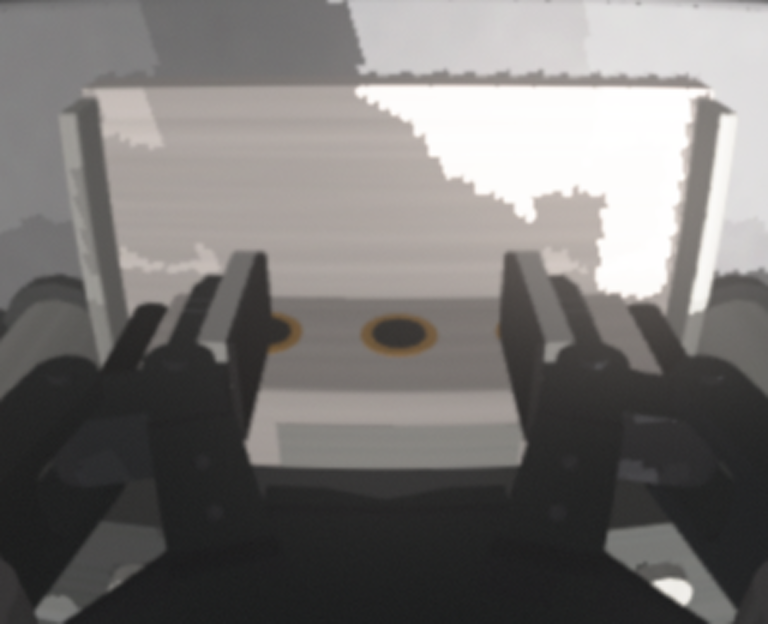

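The valve's front stops at clamp x ≈ -22.7 mm (home is -23) with 11 N on both fingers. I'll retreat and look at it from the front.

Emit:
{"name": "step_arm", "arguments": {
  "series": [
    [[-0.8,0.22,0],0,105],
    [[-2,0.57,0],0,105],
    [[-3.5,1,3],0,105],
    [[-3.5,1,8],0,60],
    [[-3.5,1,12],0,20]
  ]
}}

```text
clock: 8.12
tcp_pos: [0.5543, 0.0318, 0.1218]
orientation: [-0.004, 0.138, 0.99, -0.002]
wrist_force: [0.8, 0.1, 0.8]
finger_gap: 0.0783
```

```bash
python3 - <<'E'
from h import *
s,r=st()
c=snap("wrist","w10.png",(160,140,480,400),2.4)
for y in(-.056,.056): print(proj(c,[*world(-.023,y-.0),.064],True))
print([world(0,y)-s["tcp_pos"][:2] for y in (.092,-.092)])
E
```

```text
t8.12 tcp [0.5543 0.0318 0.1218] clamp [-69.7  -2.3] jaw-clampy -0.000 F [0.8 0.1 0.8] T [-0.001 -0.087 -0.019] gap 0.0783 q [-0.08  0.31 -0.13  1.13 -0.    0.19] tilt [-0.008 -0.003 -1.   ]
(np.float64(258.915551065956), np.float64(249.57296894392152))
(np.float64(386.5344502557691), np.float64(249.69981934028795))
[array([0.09278798, 0.07172913]), array([ 0.04253393, -0.10527519])]
```

View pics/w10.png

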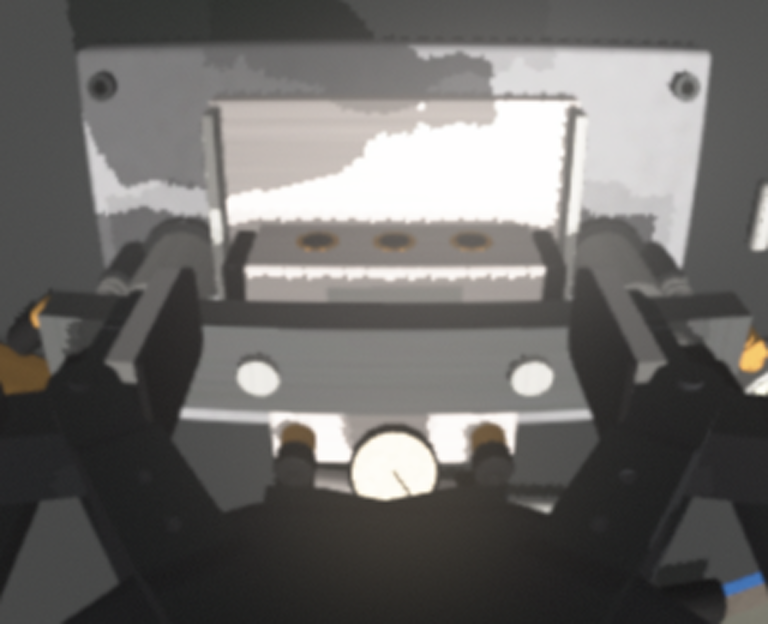

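The valve edge sits at crop (245–545, 267), within about 1 mm of the predicted home edge, and it's square. Now to the left knob.

Emit:
{"name": "step_arm", "arguments": {
  "series": [
    [[3,2.4,0.5],0,0],
    [[6.2,4.8,0.5],0,0],
    [[9.3,7.2,0.5],0,0],
    [[9.3,7.2,0.5],0,0]
  ]
}}

```text
clock: 8.68
tcp_pos: [0.6522, 0.105, 0.1314]
orientation: [0.001, 0.137, 0.991, -0.002]
wrist_force: [-0.6, -0.8, -0.4]
finger_gap: 0.0854
```

```bash
python3 - <<'E'
from h import *
s,r=st()
c=snap("wrist","w11.png")
for z in (.142,): print(proj(c,[*world(0,.092),z],True))
snap("scene","s11.png",(290,125,440,245),5)
cs=env.read_camera("scene")
for dz in (.038,.05): print(dz,(np.array(proj(cs,s["tcp_pos"]+[0,0,dz]))-[290,125])*5)
print(world(0,.092)-s["tcp_pos"][:2])
E
```

```text
t8.68 tcp [0.6522 0.105  0.1314] clamp [ 4.4 94.9] jaw-clampy 0.002 F [-0.6 -0.8 -0.4] T [ 0.024 -0.006 -0.007] gap 0.0854 q [ 0.04  0.5   0.18  1.25 -0.    0.32] tilt [ 0.001 -0.004 -1.   ]
(np.float64(314.5715341034618), np.float64(228.0458506008142))
0.038 [379.21440961 304.29913404]
0.05 [381.57386171 287.25866335]
[-0.0050269  -0.00153817]
```

View pics/w11.png

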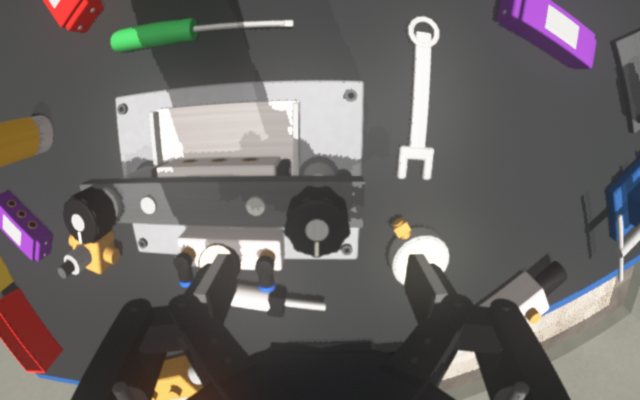

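View pics/s11.png

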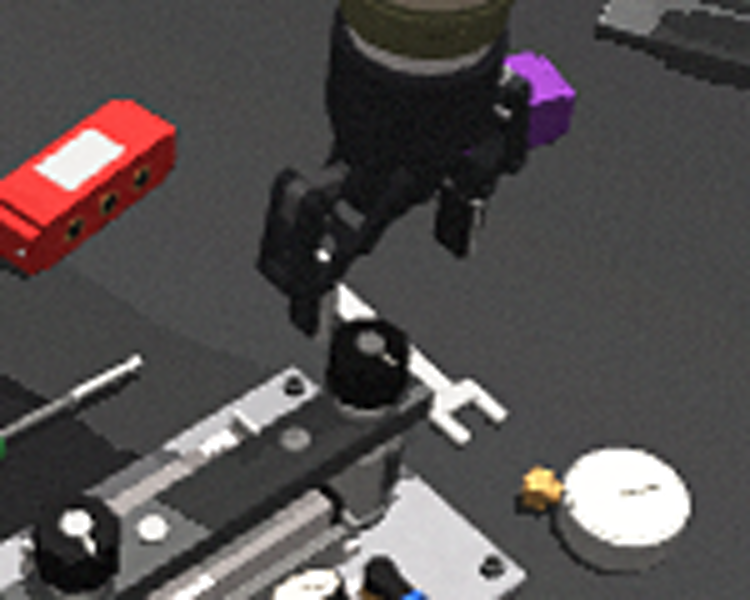

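The wrist picture shows the left knob's cap at (317,230), its pointer towards the back. That puts the axis about 3 mm in front and 2 mm right of the TCP. I'll correct for that and lower.

Emit:
{"name": "step_arm", "arguments": {
  "series": [
    [[-0.35,-0.1,-2],0,0],
    [[-0.35,-0.1,-4],0,0],
    [[-0.35,-0.1,-5.2],0,0],
    [[-0.35,-0.1,-5.6],0,0],
    [[-0.35,-0.1,-5.6],0,0]
  ]
}}

```text
clock: 9.45
tcp_pos: [0.6462, 0.102, 0.0763]
orientation: [-0.0, 0.138, 0.99, -0.002]
wrist_force: [-0.1, -0.7, -0.8]
finger_gap: 0.0852
```

```bash
python3 - <<'E'
from h import *
s,r=st()
c=snap("wrist","w12.png")
print(proj(c,[*world(.0013,.093),.142],True))
snap("scene","s12.png",(290,125,440,245),5)
E
```

```text
t9.45 tcp [0.6462 0.102  0.0763] clamp [-0.5 90.3] jaw-clampy -0.000 F [-0.1 -0.7 -0.8] T [-0.014 -0.016  0.01 ] gap 0.0852 q [ 0.04  0.52  0.07  1.12 -0.    0.31] tilt [-0.001 -0.004 -1.   ]
(np.float64(324.6140155695225), np.float64(290.2566973476618))
```

View pics/w12.png

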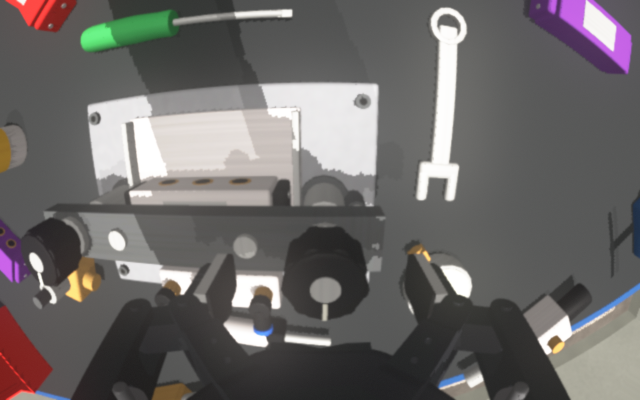

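View pics/s12.png

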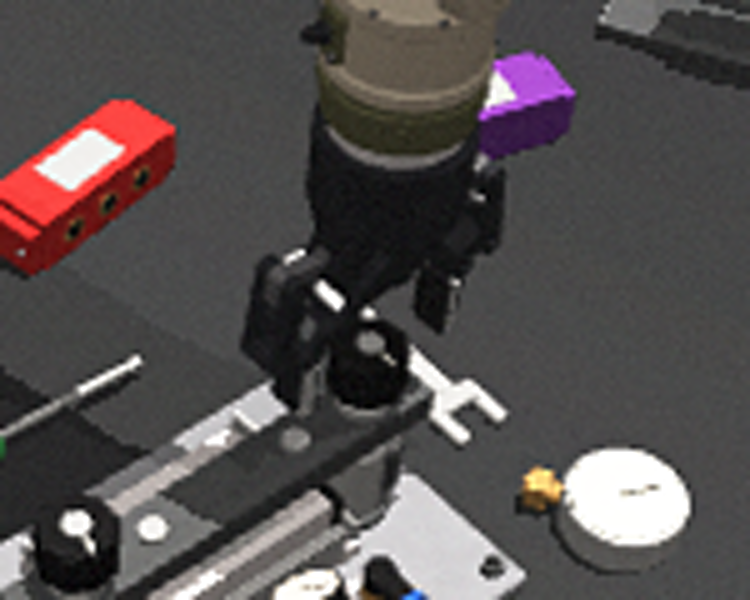

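The projected cap (325,290) matches the picture. I'll shift onto the axis and close.

Emit:
{"name": "step_arm", "arguments": {
  "series": [
    [[0.25,0.2,-0.1],0,0],
    [[0.25,0.2,-0.1],0,90],
    [[0.25,0.2,-0.1],0,255],
    [[0.25,0.2,-0.1],0,255],
    [[0.25,0.2,-0.1],0,255]
  ],
  "newtons": 60
}}

```text
clock: 10.18
tcp_pos: [0.6491, 0.1035, 0.0763]
orientation: [0.0, 0.138, 0.99, -0.003]
wrist_force: [-2.5, -3.0, 3.0]
finger_gap: 0.0401
```

```bash
python3 - <<'E'
from h import *
s,r=st()
c=snap("wrist","w13.png",(220,200,420,350),4)
E
```

```text
t10.18 tcp [0.6491 0.1035 0.0763] clamp [ 1.9 92.5] jaw-clampy -0.001 F [-2.5 -3.   3. ] T [-0.574  0.358  0.074] gap 0.0401 q [ 0.04  0.52  0.08  1.12 -0.01  0.32] tilt [ 0.    -0.005 -1.   ]
```

View pics/w13.png

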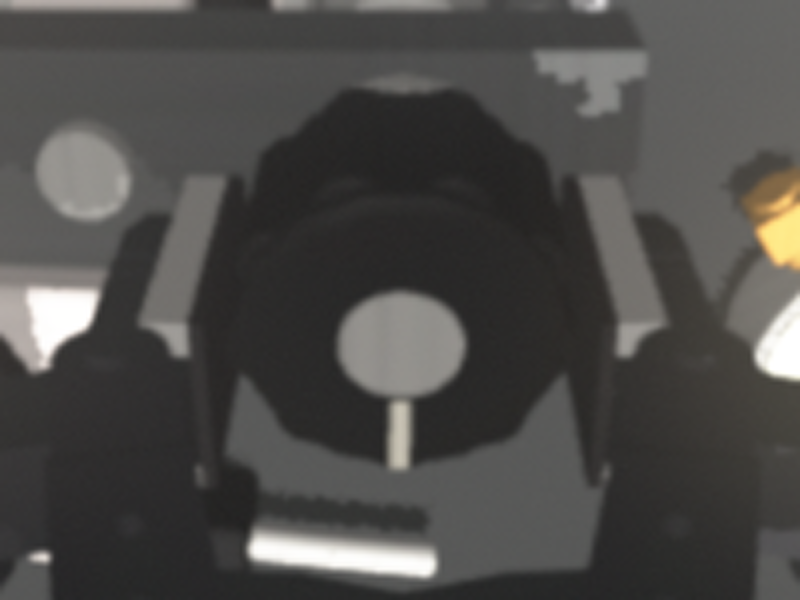

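The knob is gripped at a 40 mm gap, and the pointer at (400,435) points straight back. First left turn.

Emit:
{"name": "step_arm", "arguments": {
  "series": [
    [[0,0,-0.03],-0.17,255],
    [[0,0,-0.05],-0.34,255],
    [[0,0,-0.08],-0.51,255],
    [[0,0,-0.11],-0.68,255],
    [[0,0,-0.13],-0.85,255]
  ]
}}

```text
clock: 10.85
tcp_pos: [0.6482, 0.1029, 0.0749]
orientation: [-0.001, 0.537, 0.844, -0.003]
wrist_force: [-3.3, -3.8, 3.8]
finger_gap: 0.0403
```

```bash
python3 - <<'E'
from h import *
s,r=st()
E
```

```text
t10.85 tcp [0.6482 0.1029 0.0749] clamp [ 1.2 91.7] jaw-clampy -0.856 F [-3.3 -3.8  3.8] T [-0.613  0.592  0.302] gap 0.0403 q [ 0.04  0.53  0.08  1.13 -0.    1.17] tilt [-0.005 -0.005 -1.   ]
```

Torque reads 0.30 N m, which is plain friction. I'll finish this turn and release.

Emit:
{"name": "step_arm", "arguments": {
  "series": [
    [[0,0,-0.03],-0.17,255],
    [[0,0,-0.06],-0.34,255],
    [[0,0,-0.06],-0.35,255],
    [[0,0,-0.06],-0.35,0],
    [[0,0,-0.06],-0.35,0]
  ]
}}

```text
clock: 11.48
tcp_pos: [0.6486, 0.1032, 0.0741]
orientation: [-0.002, 0.675, 0.738, -0.003]
wrist_force: [0.7, -1.4, -0.0]
finger_gap: 0.0751
```

```bash
python3 - <<'E'
from h import *
s,r=st()
c=snap("scene","s14.png",(290,125,440,245),5)
print(world(.0013,-.092)-s["tcp_pos"][:2])
E
```

```text
t11.47 tcp [0.6486 0.1032 0.0741] clamp [ 1.5 92.1] jaw-clampy -1.204 F [ 0.7 -1.4 -0. ] T [-0.045  0.004 -0.019] gap 0.0751 q [ 0.04  0.53  0.08  1.13 -0.    1.52] tilt [-0.006 -0.002 -1.   ]
[-0.05044617 -0.17708263]
```

View pics/s14.png

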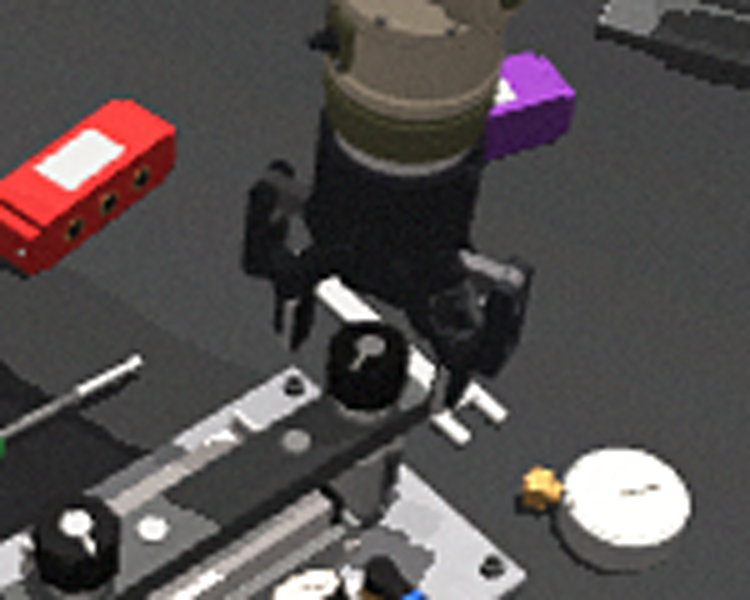

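The left pointer has turned by about 70°. Now to the right knob.

Emit:
{"name": "step_arm", "arguments": {
  "series": [
    [[0,0,3],0,0],
    [[-1,-4,5],0.15,0],
    [[-2.6,-9,5],0.33,0],
    [[-4.1,-14.5,5],0.5,0],
    [[-5,-17.7,5],0.68,0]
  ]
}}

```text
clock: 12.15
tcp_pos: [0.5981, -0.076, 0.1244]
orientation: [-0.0, 0.388, 0.922, -0.003]
wrist_force: [-0.1, -0.0, 0.1]
finger_gap: 0.0853
```

Emit:
{"name": "step_arm", "arguments": {
  "series": [
    [[0,0,0],0.18,0],
    [[0,0,0],0.36,0],
    [[0,0,0],0.52,0],
    [[0,0,0],0.52,0]
  ]
}}

```text
clock: 12.65
tcp_pos: [0.5983, -0.076, 0.1245]
orientation: [0.001, 0.138, 0.99, -0.003]
wrist_force: [0.4, -0.5, -0.6]
finger_gap: 0.0854
```

```bash
python3 - <<'E'
from h import *
s,r=st()
c=snap("wrist","w15.png",(220,150,420,300),4)
p=proj(c,[*world(.0013,-.091),.142],True);print(p,(np.array(p)-[220,150])*4)
print(world(.0013,-.091)-s["tcp_pos"][:2])
E
```

```text
t12.65 tcp [ 0.5983 -0.076   0.1245] clamp [  2.1 -94. ] jaw-clampy -0.000 F [ 0.4 -0.5 -0.6] T [-0.027  0.017  0.011] gap 0.0854 q [-0.26  0.39 -0.01  1.17 -0.01  0.02] tilt [ 0.001 -0.006 -1.   ]
(np.float64(324.3775504648286), np.float64(238.57161173721033)) [417.51020186 354.28644695]
[5.66519822e-05 3.12277892e-03]
```

View pics/w15.png

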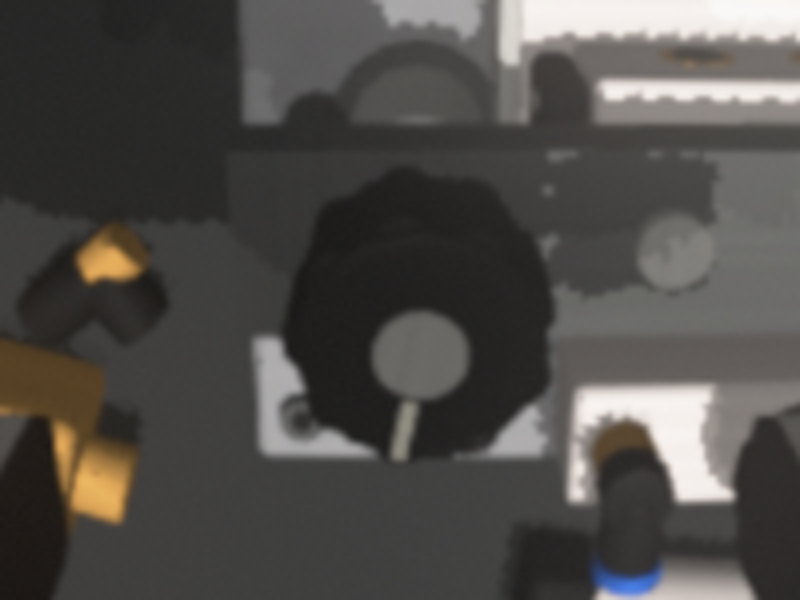

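The right cap at (420,355) agrees with the prediction. Its pointer is about 0.18 rad clockwise at the start, while the left one was at about 0.

Emit:
{"name": "step_arm", "arguments": {
  "series": [
    [[0,0.3,-2],0,0],
    [[0,0.3,-4],0,0],
    [[0,0.3,-4.9],0,60],
    [[0,0.3,-4.9],0,90],
    [[0,0.3,-4.9],0,90]
  ]
}}

```text
clock: 13.32
tcp_pos: [0.5989, -0.0731, 0.0762]
orientation: [0.002, 0.139, 0.99, -0.003]
wrist_force: [-0.4, -0.2, -0.0]
finger_gap: 0.0552
```

```bash
python3 - <<'E'
from h import *
s,r=st();print((world(.0013,-.091)-s["tcp_pos"][:2])*100)
E
```

```text
t13.32 tcp [ 0.5989 -0.0731  0.0762] clamp [  1.9 -91. ] jaw-clampy -0.002 F [-0.4 -0.2 -0. ] T [ 0.016 -0.029  0.062] gap 0.0552 q [-0.25  0.42 -0.09  1.06 -0.01  0.03] tilt [ 0.002 -0.007 -1.   ]
[-0.0525062   0.01905279]
```

Aligned. Close and turn 1.2 rad.

Emit:
{"name": "step_arm", "arguments": {
  "series": [
    [[-0.05,0,0],0,255],
    [[-0.05,0,0],0,255],
    [[-0.05,0,-0.03],-0.17,255],
    [[-0.05,0,-0.05],-0.34,255],
    [[-0.05,0,-0.08],-0.51,255]
  ]
}}

```text
clock: 13.95
tcp_pos: [0.5986, -0.0741, 0.0765]
orientation: [0.001, 0.387, 0.922, -0.004]
wrist_force: [-3.4, -3.4, 4.9]
finger_gap: 0.0404
```

```bash
python3 - <<'E'
from h import *
s,r=st()
E
```

```text
t13.95 tcp [ 0.5986 -0.0741  0.0765] clamp [  1.8 -92.1] jaw-clampy -0.518 F [-3.4 -3.4  4.9] T [-0.638  0.635  0.363] gap 0.0404 q [-0.25  0.42 -0.09  1.06 -0.01  0.54] tilt [-0.001 -0.009 -1.   ]
```

Emit:
{"name": "step_arm", "arguments": {
  "series": [
    [[0,0,-0.03],-0.17,255],
    [[0,0,-0.05],-0.34,255],
    [[0,0,-0.08],-0.51,255],
    [[0,0,-0.11],-0.68,255],
    [[0,0,-0.11],-0.68,255]
  ]
}}

```text
clock: 14.58
tcp_pos: [0.5977, -0.0743, 0.0755]
orientation: [-0.001, 0.672, 0.741, -0.005]
wrist_force: [-2.8, -1.0, 1.6]
finger_gap: 0.0402
```

```bash
python3 - <<'E'
from h import *
s,r=st()
print((world(.0013,.0925)-s["tcp_pos"][:2])*100)
E
```

```text
t14.57 tcp [ 0.5977 -0.0743  0.0755] clamp [  1.  -92.5] jaw-clampy -1.197 F [-2.8 -1.   1.6] T [-0.254  0.605 -0.308] gap 0.0402 q [-0.25  0.43 -0.08  1.07 -0.01  1.22] tilt [-0.007 -0.007 -1.   ]
[ 5.07909777 17.78806334]
```

Right knob done at about 1.38 rad, left at about 1.2. Back to the left.

Emit:
{"name": "step_arm", "arguments": {
  "series": [
    [[0,0,0],0,0],
    [[0,0,0.5],0,0],
    [[0,0,4],0.17,0],
    [[1,3.5,5],0.35,0],
    [[2.5,8.8,5],0.53,0]
  ]
}}

```text
clock: 15.2
tcp_pos: [0.6247, 0.0133, 0.1279]
orientation: [0.003, 0.453, 0.892, -0.004]
wrist_force: [0.0, -1.1, -1.0]
finger_gap: 0.0855
```

```bash
python3 - <<'E'
from h import *
s,r=st()
print((world(.0013,.0925)-s["tcp_pos"][:2])*100)
E
```

```text
t15.20 tcp [0.6247 0.0133 0.1279] clamp [ 3.1 -0.9] jaw-clampy -0.663 F [ 0.  -1.1 -1. ] T [-0.049 -0.072 -0.014] gap 0.0855 q [-0.1   0.43  0.06  1.2  -0.01  0.84] tilt [ 0.002 -0.01  -1.   ]
[2.38140074 9.03049189]
```

Emit:
{"name": "step_arm", "arguments": {
  "series": [
    [[1.2,4.6,0],0.17,0],
    [[2.4,9,0],0.34,0],
    [[2.4,9,-0.5],0.51,0],
    [[2.4,9,-3],0.66,0],
    [[2.4,9,-5.3],0.66,60]
  ]
}}

```text
clock: 15.82
tcp_pos: [0.6495, 0.104, 0.075]
orientation: [0.005, 0.138, 0.99, -0.002]
wrist_force: [-0.4, 0.3, -0.9]
finger_gap: 0.0699
```

```bash
python3 - <<'E'
from h import *
s,r=st()
print((world(.0013,.0925)-s["tcp_pos"][:2])*100)
snap("wrist","w16.png",(220,200,420,350),4)
E
```

```text
t15.82 tcp [0.6495 0.104  0.075 ] clamp [ 2.2 93.2] jaw-clampy 0.000 F [-0.4  0.3 -0.9] T [-0.019  0.012 -0.011] gap 0.0699 q [ 0.04  0.52  0.06  1.11 -0.01  0.32] tilt [ 0.009 -0.006 -1.   ]
[-0.10165232 -0.03923869]
```

View pics/w16.png

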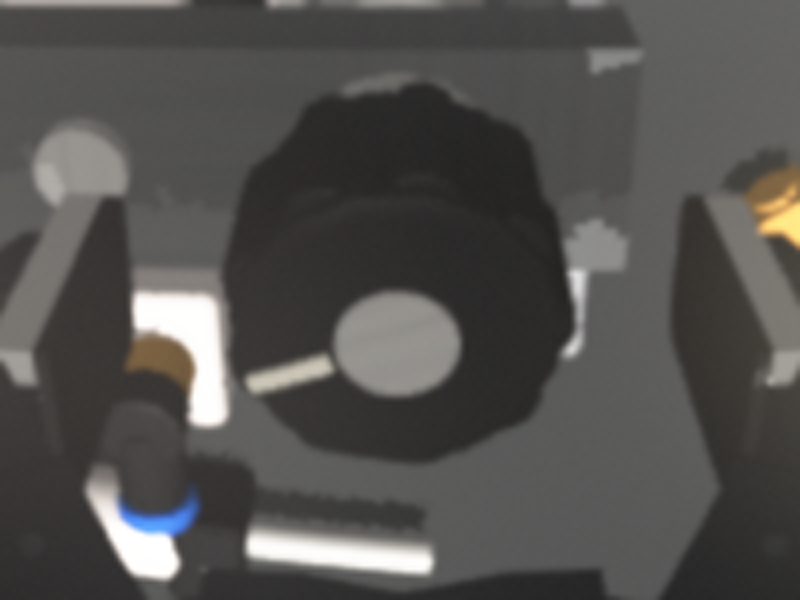

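The pointer is about 1.2 rad from where it started, and the knob is well centred. Grip and turn, reading the torque.

Emit:
{"name": "step_arm", "arguments": {
  "series": [
    [[-0.1,-0.04,0],0,255],
    [[-0.1,-0.04,0],0,255],
    [[-0.1,-0.04,0],0,255],
    [[-0.1,-0.04,-0.03],-0.15,255],
    [[-0.1,-0.04,-0.05],-0.3,255]
  ]
}}

```text
clock: 16.5
tcp_pos: [0.6465, 0.1047, 0.0714]
orientation: [0.002, 0.286, 0.958, -0.002]
wrist_force: [-1.1, 6.2, -2.4]
finger_gap: 0.0404
```

```bash
python3 - <<'E'
from h import *
s,r=st()
E
```

```text
t16.50 tcp [0.6465 0.1047 0.0714] clamp [-0.9 92.9] jaw-clampy -0.304 F [-1.1  6.2 -2.4] T [1.055 0.026 0.37 ] gap 0.0404 q [ 0.04  0.52  0.06  1.11 -0.01  0.62] tilt [ 0.002 -0.005 -1.   ]
```

Emit:
{"name": "step_arm", "arguments": {
  "series": [
    [[0,0,-0.02],-0.12,255],
    [[0,0,-0.04],-0.24,255]
  ]
}}

```text
clock: 16.75
tcp_pos: [0.6467, 0.1051, 0.071]
orientation: [0.002, 0.4, 0.916, -0.002]
wrist_force: [1.0, 3.0, -4.3]
finger_gap: 0.0406
```

```bash
python3 - <<'E'
from h import *
s,r=st()
E
```

```text
t16.75 tcp [0.6467 0.1051 0.071 ] clamp [-0.8 93.4] jaw-clampy -0.547 F [ 1.   3.  -4.3] T [ 0.56  -0.085  0.345] gap 0.0406 q [ 0.04  0.52  0.06  1.11 -0.01  0.87] tilt [ 0.001 -0.005 -1.   ]
```

Emit:
{"name": "step_arm", "arguments": {
  "series": [
    [[0,0,-0.02],-0.12,255],
    [[0,0,-0.04],-0.24,255]
  ]
}}

```text
clock: 17.0
tcp_pos: [0.647, 0.1054, 0.0706]
orientation: [0.002, 0.508, 0.861, -0.002]
wrist_force: [1.3, 2.5, -4.8]
finger_gap: 0.0407
```

```bash
python3 - <<'E'
from h import *
s,r=st()
E
```

```text
t17.00 tcp [0.647  0.1054 0.0706] clamp [-0.6 93.8] jaw-clampy -0.790 F [ 1.3  2.5 -4.8] T [ 0.496 -0.18   0.316] gap 0.0407 q [ 0.04  0.52  0.06  1.11 -0.01  1.11] tilt [ 0.001 -0.005 -1.   ]
```

Emit:
{"name": "step_arm", "arguments": {
  "series": [
    [[0,0,-0.02],-0.12,255],
    [[0,0,-0.04],-0.24,255]
  ]
}}

```text
clock: 17.25
tcp_pos: [0.6474, 0.1056, 0.0702]
orientation: [0.001, 0.609, 0.793, -0.002]
wrist_force: [2.1, 1.5, -6.0]
finger_gap: 0.0407
```

```bash
python3 - <<'E'
from h import *
s,r=st()
snap("scene","s17.png",(290,195,400,275),7)
E
```

```text
t17.25 tcp [0.6474 0.1056 0.0702] clamp [-0.3 94.1] jaw-clampy -1.033 F [ 2.1  1.5 -6. ] T [ 0.428 -0.216  0.373] gap 0.0407 q [ 0.04  0.53  0.06  1.11 -0.    1.35] tilt [-0.    -0.005 -1.   ]
```

View pics/s17.png

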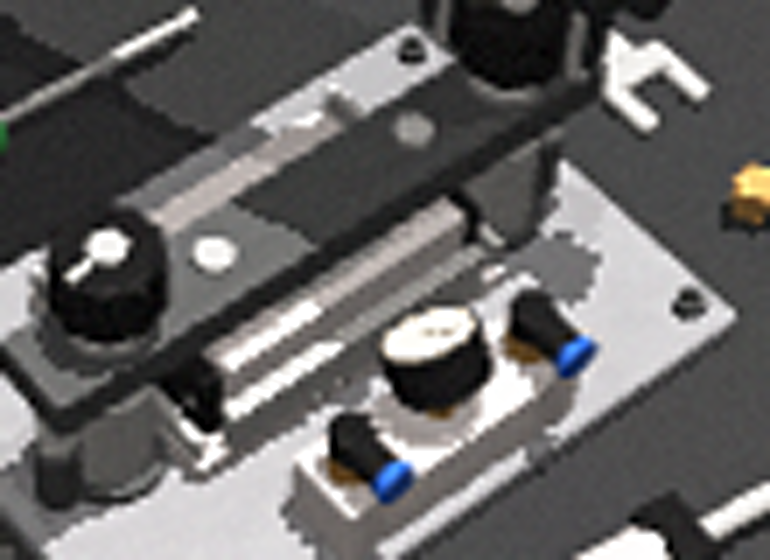

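Torque is noisy at 0.32–0.37 with no clear load yet. Left is at about 2.23 rad. Over to the right.

Emit:
{"name": "step_arm", "arguments": {
  "series": [
    [[0,0,0],0,0],
    [[0,0,0.5],0,0],
    [[0,0,4],0.17,0],
    [[-1,-3.5,5.2],0.35,0],
    [[-2.5,-8.8,5.2],0.53,0]
  ]
}}

```text
clock: 17.92
tcp_pos: [0.6242, 0.0174, 0.1251]
orientation: [0.005, 0.377, 0.926, -0.001]
wrist_force: [0.6, -1.0, -0.2]
finger_gap: 0.0855
```

```bash
python3 - <<'E'
from h import *
s,r=st()
print((world(.0013,-.0915)-s["tcp_pos"][:2])*100)
E
```

```text
t17.93 tcp [0.6242 0.0174 0.1251] clamp [1.5 2.9] jaw-clampy -0.497 F [ 0.6 -1.  -0.2] T [-0.048 -0.024  0.013] gap 0.0855 q [-0.1   0.43  0.05  1.18 -0.    0.68] tilt [ 0.008 -0.005 -1.   ]
[-2.59773088 -9.0772404 ]
```

Emit:
{"name": "step_arm", "arguments": {
  "series": [
    [[-1.3,-4.6,0],0.17,0],
    [[-2.6,-9.1,0],0.34,0],
    [[-2.6,-9.1,-0.5],0.5,0],
    [[-2.6,-9.1,-3],0.5,0],
    [[-2.6,-9.1,-5.1],0.5,60]
  ]
}}

```text
clock: 18.55
tcp_pos: [0.5988, -0.0746, 0.0749]
orientation: [0.006, 0.136, 0.991, -0.0]
wrist_force: [0.3, 0.0, -0.4]
finger_gap: 0.0699
```

```bash
python3 - <<'E'
from h import *
s,r=st()
print((world(.0013,-.0915)-s["tcp_pos"][:2])*100)
snap("wrist","w18.png",(220,200,420,350),4)
E
```

```text
t18.55 tcp [ 0.5988 -0.0746  0.0749] clamp [  2.2 -92.5] jaw-clampy 0.003 F [ 0.3  0.  -0.4] T [0.004 0.05  0.023] gap 0.0699 q [-0.26  0.41 -0.1   1.04  0.    0.02] tilt [ 0.011 -0.002 -1.   ]
[-0.05503097  0.12091882]
```

View pics/w18.png

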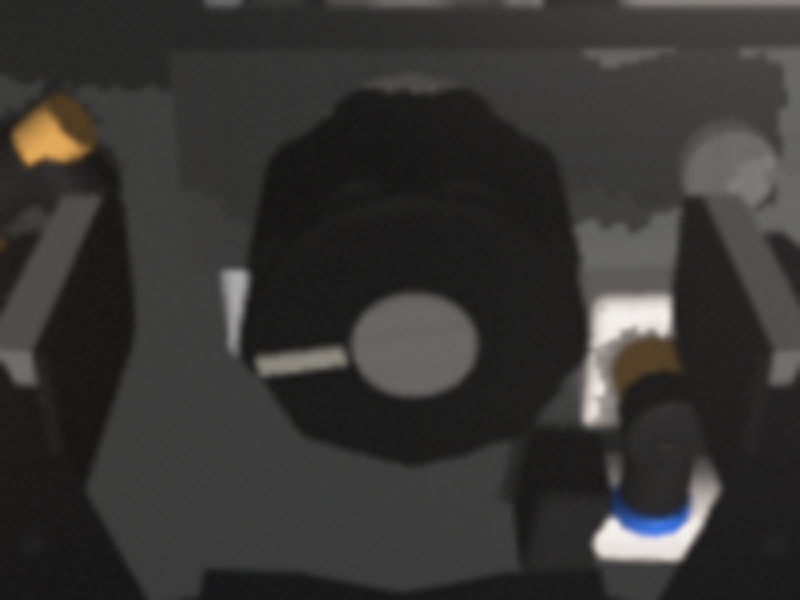

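The pointer is about 1.4 rad on, as expected. Grip and turn the right knob.

Emit:
{"name": "step_arm", "arguments": {
  "series": [
    [[-0.05,0.13,0],0,255],
    [[-0.05,0.13,0],0,255],
    [[-0.05,0.13,0],0,255],
    [[-0.05,0.13,-0.03],-0.15,255],
    [[-0.05,0.13,-0.05],-0.3,255]
  ]
}}

```text
clock: 19.23
tcp_pos: [0.5967, -0.0722, 0.0723]
orientation: [0.004, 0.285, 0.959, -0.0]
wrist_force: [-1.4, 1.4, 2.1]
finger_gap: 0.0405
```

```bash
python3 - <<'E'
from h import *
s,r=st()
E
```

```text
t19.23 tcp [ 0.5967 -0.0722  0.0723] clamp [ -0.5 -90.8] jaw-clampy -0.300 F [-1.4  1.4  2.1] T [0.395 0.359 0.359] gap 0.0405 q [-0.25  0.42 -0.11  1.04 -0.    0.32] tilt [ 0.007 -0.002 -1.   ]
```

Emit:
{"name": "step_arm", "arguments": {
  "series": [
    [[0,0,-0.02],-0.12,255],
    [[0,0,-0.04],-0.24,255]
  ]
}}

```text
clock: 19.48
tcp_pos: [0.597, -0.0719, 0.072]
orientation: [0.004, 0.398, 0.917, -0.0]
wrist_force: [0.7, -0.3, -4.1]
finger_gap: 0.0404
```

```bash
python3 - <<'E'
from h import *
s,r=st()
E
```

```text
t19.48 tcp [ 0.597  -0.0719  0.072 ] clamp [ -0.4 -90.4] jaw-clampy -0.543 F [ 0.7 -0.3 -4.1] T [0.19  0.029 0.332] gap 0.0404 q [-0.25  0.42 -0.11  1.04 -0.    0.57] tilt [ 0.007 -0.004 -1.   ]
```

Emit:
{"name": "step_arm", "arguments": {
  "series": [
    [[0,0,-0.02],-0.12,255],
    [[0,0,-0.04],-0.24,255]
  ]
}}

```text
clock: 19.73
tcp_pos: [0.5973, -0.0717, 0.0716]
orientation: [0.004, 0.507, 0.862, -0.001]
wrist_force: [0.5, 0.6, -2.6]
finger_gap: 0.0407
```

```bash
python3 - <<'E'
from h import *
s,r=st()
E
```

```text
t19.73 tcp [ 0.5973 -0.0717  0.0716] clamp [ -0.1 -90.2] jaw-clampy -0.786 F [ 0.5  0.6 -2.6] T [ 0.047 -0.025  0.324] gap 0.0407 q [-0.25  0.42 -0.11  1.04 -0.    0.81] tilt [ 0.006 -0.005 -1.   ]
```

Emit:
{"name": "step_arm", "arguments": {
  "series": [
    [[0,0,-0.02],-0.12,255],
    [[0,0,-0.04],-0.24,255]
  ]
}}

```text
clock: 19.98
tcp_pos: [0.5977, -0.0716, 0.0712]
orientation: [0.004, 0.607, 0.794, -0.001]
wrist_force: [0.8, -0.1, -3.5]
finger_gap: 0.0404
```

```bash
python3 - <<'E'
from h import *
s,r=st()
E
```

```text
t19.98 tcp [ 0.5977 -0.0716  0.0712] clamp [  0.2 -90. ] jaw-clampy -1.029 F [ 0.8 -0.1 -3.5] T [ 0.05  -0.019  0.368] gap 0.0404 q [-0.25  0.42 -0.1   1.04 -0.01  1.06] tilt [ 0.005 -0.007 -1.   ]
```

Emit:
{"name": "step_arm", "arguments": {
  "series": [
    [[0,0,-0.02],-0.1,255],
    [[0,0,-0.03],-0.2,255]
  ]
}}

```text
clock: 20.23
tcp_pos: [0.5979, -0.0716, 0.0709]
orientation: [0.004, 0.684, 0.729, -0.002]
wrist_force: [0.9, -0.6, -3.9]
finger_gap: 0.0409
```

```bash
python3 - <<'E'
from h import *
s,r=st()
E
```

```text
t20.23 tcp [ 0.5979 -0.0716  0.0709] clamp [  0.5 -89.9] jaw-clampy -1.231 F [ 0.9 -0.6 -3.9] T [-0.007 -0.038  0.436] gap 0.0409 q [-0.25  0.42 -0.1   1.04 -0.01  1.26] tilt [ 0.004 -0.008 -1.   ]
```

Right torque is rising (0.37 → 0.44 N m), so the right foot has touched. I'll leave it and go left.

Emit:
{"name": "step_arm", "arguments": {
  "series": [
    [[0,0,0],0,0],
    [[0,0,0.5],0,0],
    [[0,0,4],0.17,0],
    [[1,3.5,5.3],0.35,0],
    [[2.5,8.8,5.3],0.53,0]
  ]
}}

```text
clock: 20.85
tcp_pos: [0.6251, 0.0156, 0.127]
orientation: [0.007, 0.468, 0.884, 0.0]
wrist_force: [1.0, -0.1, -0.3]
finger_gap: 0.0854
```

```bash
python3 - <<'E'
from h import *
s,r=st()
print((world(.0013,.0930)-s["tcp_pos"][:2])*100)
E
```

```text
t20.85 tcp [0.6251 0.0156 0.127 ] clamp [2.8 1.5] jaw-clampy -0.697 F [ 1.  -0.1 -0.3] T [ 0.014 -0.034 -0.065] gap 0.0854 q [-0.1   0.42  0.04  1.18 -0.    0.87] tilt [ 0.013 -0.006 -1.   ]
[2.35623593 8.84779405]
```

Emit:
{"name": "step_arm", "arguments": {
  "series": [
    [[1.2,4.5,0],0,0],
    [[2.36,8.85,0],0,0],
    [[2.36,8.85,-0.8],0,0],
    [[2.36,8.85,-3.2],0,0],
    [[2.36,8.85,-5.4],0,60]
  ]
}}

```text
clock: 21.48
tcp_pos: [0.6488, 0.1033, 0.0728]
orientation: [0.008, 0.468, 0.884, 0.0]
wrist_force: [-0.6, -0.2, -0.2]
finger_gap: 0.0696
```

```bash
python3 - <<'E'
from h import *
s,r=st()
print((world(.0013,.0930)-s["tcp_pos"][:2])*100)
E
```

```text
t21.48 tcp [0.6488 0.1033 0.0728] clamp [ 1.7 92.2] jaw-clampy -0.697 F [-0.6 -0.2 -0.2] T [-0.049  0.02   0.036] gap 0.0696 q [ 0.04  0.51  0.05  1.09 -0.01  1.01] tilt [ 0.014 -0.006 -1.   ]
[-0.01339251  0.08411602]
```

Emit:
{"name": "step_arm", "arguments": {
  "series": [
    [[0,0.08,0],0,255],
    [[0,0.08,0],0,255],
    [[0,0.08,0],0,255],
    [[0,0.08,-0.01],-0.06,255],
    [[0,0.08,-0.02],-0.12,255]
  ]
}}

```text
clock: 22.1
tcp_pos: [0.6486, 0.1034, 0.073]
orientation: [0.008, 0.52, 0.854, -0.001]
wrist_force: [-1.4, -1.4, -3.7]
finger_gap: 0.0405
```

```bash
python3 - <<'E'
from h import *
s,r=st()
E
```

```text
t22.10 tcp [0.6486 0.1034 0.073 ] clamp [ 1.5 92.3] jaw-clampy -0.818 F [-1.4 -1.4 -3.7] T [-0.324  0.331  0.397] gap 0.0405 q [ 0.04  0.51  0.05  1.1  -0.01  1.14] tilt [ 0.013 -0.009 -1.   ]
```

Emit:
{"name": "step_arm", "arguments": {
  "series": [
    [[0,0,-0.01],-0.06,255]
  ]
}}

```text
clock: 22.22
tcp_pos: [0.6486, 0.1033, 0.0729]
orientation: [0.008, 0.546, 0.838, -0.001]
wrist_force: [1.7, 1.5, -6.4]
finger_gap: 0.0399
```

```bash
python3 - <<'E'
from h import *
s,r=st()
E
```

```text
t22.23 tcp [0.6486 0.1033 0.0729] clamp [ 1.4 92.2] jaw-clampy -0.879 F [ 1.7  1.5 -6.4] T [ 0.149 -0.068  0.463] gap 0.0399 q [ 0.04  0.52  0.05  1.1  -0.01  1.2 ] tilt [ 0.012 -0.01  -1.   ]
```

Emit:
{"name": "step_arm", "arguments": {
  "series": [
    [[0,0,0],-0.03,255]
  ]
}}

```text
clock: 22.35
tcp_pos: [0.6486, 0.1033, 0.0729]
orientation: [0.008, 0.559, 0.829, -0.001]
wrist_force: [1.1, 0.5, -6.3]
finger_gap: 0.0399
```

```bash
python3 - <<'E'
from h import *
s,r=st()
for i in range(4):
    env.read_camera("top"); s=env.get_state(); print(s["clock"],s["ft_torque"][2])
E
```

```text
t22.35 tcp [0.6486 0.1033 0.0729] clamp [ 1.4 92.2] jaw-clampy -0.909 F [ 1.1  0.5 -6.3] T [-0.002  0.01   0.379] gap 0.0399 q [ 0.04  0.52  0.05  1.1  -0.01  1.23] tilt [ 0.011 -0.01  -1.   ]
22.4 0.27758996167431776
22.45 0.10283601101853224
22.5 0.07392231826379851
22.55 0.07974937909574531
```

Torque relaxes at rest, so only readings taken during steady turning count. Left is at about 0.42 N m. Back to the right for a nip.

Emit:
{"name": "step_arm", "arguments": {
  "series": [
    [[0,0,0],0,0],
    [[0,0,0.5],0,0],
    [[0,0,4],0,0],
    [[-1,-3.5,5.3],0,0],
    [[-2.5,-8.8,5.3],0,0]
  ]
}}

```text
clock: 23.18
tcp_pos: [0.6257, 0.0154, 0.1291]
orientation: [0.01, 0.557, 0.83, 0.001]
wrist_force: [0.3, -0.4, -0.4]
finger_gap: 0.0857
```

```bash
python3 - <<'E'
from h import *
s,r=st()
print((world(.0013,-.0915)-s["tcp_pos"][:2])*100)
E
```

```text
t23.18 tcp [0.6257 0.0154 0.1291] clamp [3.4 1.4] jaw-clampy -0.906 F [ 0.3 -0.4 -0.4] T [-0.043  0.019  0.   ] gap 0.0857 q [-0.1   0.42  0.04  1.18 -0.01  1.08] tilt [ 0.018 -0.011 -1.   ]
[-2.74299243 -8.88019336]
```

Emit:
{"name": "step_arm", "arguments": {
  "series": [
    [[-1.4,-4.5,0],0,0],
    [[-2.74,-8.9,0],0.1,0],
    [[-2.74,-8.9,-0.8],0.2,0],
    [[-2.74,-8.9,-3.4],0.2,0],
    [[-2.74,-8.9,-5.6],0.2,60]
  ]
}}

```text
clock: 23.8
tcp_pos: [0.5992, -0.0743, 0.0742]
orientation: [0.012, 0.472, 0.882, 0.002]
wrist_force: [-0.2, 0.4, -0.4]
finger_gap: 0.07
```

```bash
python3 - <<'E'
from h import *
s,r=st()
print((world(.0013,-.0915)-s["tcp_pos"][:2])*100)
E
```

```text
t23.80 tcp [ 0.5992 -0.0743  0.0742] clamp [  2.4 -92.1] jaw-clampy -0.706 F [-0.2  0.4 -0.4] T [ 0.017  0.027 -0.028] gap 0.0700 q [-0.26  0.41 -0.12  1.02 -0.    0.73] tilt [ 0.022 -0.008 -1.   ]
[-0.09062768  0.09268266]
```

Emit:
{"name": "step_arm", "arguments": {
  "series": [
    [[-0.09,0.09,-0.1],0,255],
    [[-0.09,0.09,-0.1],0,255],
    [[-0.09,0.09,-0.1],0,255],
    [[-0.09,0.09,-0.1],-0.05,255]
  ]
}}

```text
clock: 24.3
tcp_pos: [0.5988, -0.0732, 0.0744]
orientation: [0.012, 0.494, 0.869, 0.002]
wrist_force: [-1.4, 1.3, 0.6]
finger_gap: 0.0403
```

```bash
python3 - <<'E'
from h import *
s,r=st()
E
```

```text
t24.30 tcp [ 0.5988 -0.0732  0.0744] clamp [  1.8 -91.1] jaw-clampy -0.756 F [-1.4  1.3  0.6] T [0.225 0.276 0.452] gap 0.0403 q [-0.25  0.4  -0.12  1.02 -0.    0.78] tilt [ 0.023 -0.009 -1.   ]
```

Emit:
{"name": "step_arm", "arguments": {
  "series": [
    [[0,0,-0.01],-0.05,255]
  ]
}}

```text
clock: 24.42
tcp_pos: [0.5988, -0.0732, 0.0744]
orientation: [0.012, 0.516, 0.857, 0.001]
wrist_force: [1.1, -0.7, -10.2]
finger_gap: 0.0401
```

```bash
python3 - <<'E'
from h import *
s,r=st()
E
```

```text
t24.43 tcp [ 0.5988 -0.0732  0.0744] clamp [  1.7 -91.2] jaw-clampy -0.807 F [  1.1  -0.7 -10.2] T [-0.195 -0.055  0.444] gap 0.0401 q [-0.25  0.4  -0.12  1.02 -0.    0.83] tilt [ 0.023 -0.011 -1.   ]
```

Emit:
{"name": "step_arm", "arguments": {
  "series": [
    [[0,0,-0.01],-0.05,255]
  ]
}}

```text
clock: 24.55
tcp_pos: [0.5988, -0.0733, 0.0743]
orientation: [0.013, 0.537, 0.843, 0.001]
wrist_force: [0.8, -0.0, -5.3]
finger_gap: 0.0404
```

```bash
python3 - <<'E'
from h import *
s,r=st()
E
```

```text
t24.55 tcp [ 0.5988 -0.0733  0.0743] clamp [  1.8 -91.3] jaw-clampy -0.857 F [ 0.8 -0.  -5.3] T [-0.05  -0.025  0.498] gap 0.0404 q [-0.25  0.4  -0.12  1.02 -0.01  0.88] tilt [ 0.022 -0.012 -1.   ]
```

Right is at about 0.48 N m. Over to the left to match it.

Emit:
{"name": "step_arm", "arguments": {
  "series": [
    [[0,0,0],0,0],
    [[0,0,0.5],0,0],
    [[0,0,4],0,0],
    [[1,3.5,5],0,0],
    [[2.5,8.8,5],0,0]
  ]
}}

```text
clock: 25.18
tcp_pos: [0.6259, 0.0139, 0.1273]
orientation: [0.015, 0.538, 0.843, 0.002]
wrist_force: [1.3, 0.4, -0.6]
finger_gap: 0.0851
```

```bash
python3 - <<'E'
from h import *
s,r=st()
print((world(.0013,.0930)-s["tcp_pos"][:2])*100)
E
```

```text
t25.18 tcp [0.6259 0.0139 0.1273] clamp [ 4. -0.] jaw-clampy -0.860 F [ 1.3  0.4 -0.6] T [ 0.006 -0.059  0.044] gap 0.0851 q [-0.1   0.41  0.03  1.16 -0.01  1.04] tilt [ 0.027 -0.013 -1.   ]
[2.27629521 9.02250323]
```

Emit:
{"name": "step_arm", "arguments": {
  "series": [
    [[1.2,4.5,0],0,0],
    [[2.3,9,0],0.1,0],
    [[2.3,9,-0.8],0.2,0],
    [[2.3,9,-3.2],0.2,0],
    [[2.3,9,-5.4],0.2,60]
  ]
}}

```text
clock: 25.8
tcp_pos: [0.6498, 0.1042, 0.0741]
orientation: [0.016, 0.451, 0.892, 0.004]
wrist_force: [0.1, 0.1, 0.1]
finger_gap: 0.0693
```

```bash
python3 - <<'E'
from h import *
s,r=st()
print((world(.0013,.0930)-s["tcp_pos"][:2])*100)
snap("wrist","w20.png",(220,200,420,350),4)
snap("scene","s20.png",(290,195,400,275),7)
E
```

```text
t25.80 tcp [0.6498 0.1042 0.0741] clamp [ 2.4 93.4] jaw-clampy -0.659 F [0.1 0.1 0.1] T [ 0.043 -0.022 -0.043] gap 0.0693 q [ 0.04  0.5   0.03  1.07 -0.01  0.98] tilt [ 0.031 -0.008 -0.999]
[-0.11385638 -0.00768153]
```

View pics/w20.png

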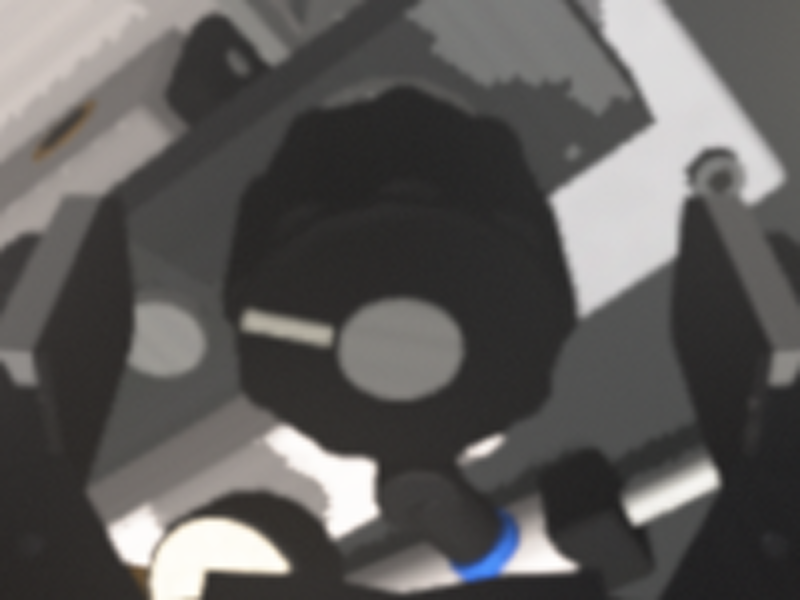

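View pics/s20.png

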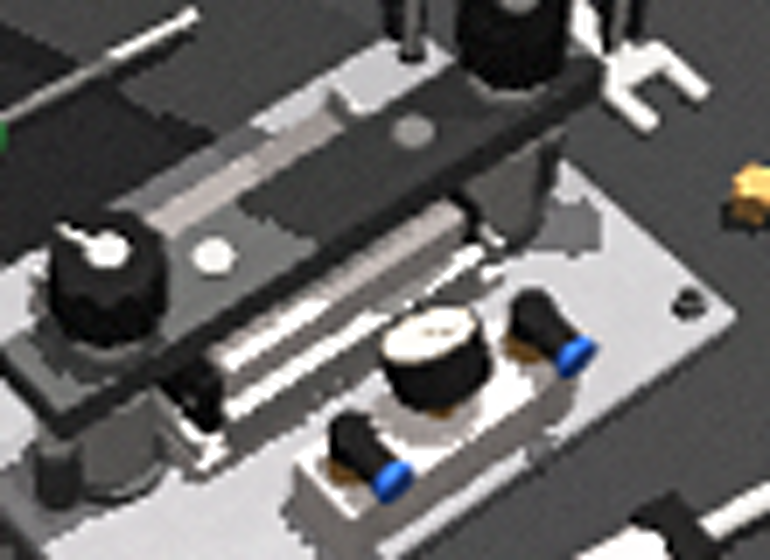

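Left pointer stands at about 2.45 rad by the picture, agreeing with the tally. Grip and nip.

Emit:
{"name": "step_arm", "arguments": {
  "series": [
    [[-0.1,0,-0.1],0,255],
    [[-0.1,0,-0.1],0,255],
    [[-0.1,0,-0.1],0,255],
    [[-0.1,0,-0.1],-0.05,255]
  ]
}}

```text
clock: 26.4
tcp_pos: [0.6486, 0.1048, 0.0726]
orientation: [0.015, 0.473, 0.881, 0.004]
wrist_force: [4.9, 3.2, -0.4]
finger_gap: 0.0406
```

```bash
python3 - <<'E'
from h import *
s,r=st()
E
```

```text
t26.40 tcp [0.6486 0.1048 0.0726] clamp [ 1.  93.7] jaw-clampy -0.709 F [ 4.9  3.2 -0.4] T [ 0.515 -0.413  0.451] gap 0.0406 q [ 0.04  0.5   0.03  1.07 -0.01  1.03] tilt [ 0.03  -0.008 -1.   ]
```

Emit:
{"name": "step_arm", "arguments": {
  "series": [
    [[0,0,-0.01],-0.05,255]
  ]
}}

```text
clock: 26.52
tcp_pos: [0.6487, 0.1049, 0.0726]
orientation: [0.015, 0.495, 0.869, 0.003]
wrist_force: [1.4, -0.1, -11.0]
finger_gap: 0.0406
```

```bash
python3 - <<'E'
from h import *
s,r=st()
E
```

```text
t26.52 tcp [0.6487 0.1049 0.0726] clamp [ 1.1 93.7] jaw-clampy -0.759 F [  1.4  -0.1 -11. ] T [-0.294  0.068  0.496] gap 0.0406 q [ 0.04  0.5   0.03  1.07 -0.01  1.08] tilt [ 0.03 -0.01 -1.  ]
```

Emit:
{"name": "step_arm", "arguments": {
  "series": [
    [[0,0,-0.01],-0.05,255]
  ]
}}

```text
clock: 26.65
tcp_pos: [0.6487, 0.1048, 0.0725]
orientation: [0.015, 0.517, 0.856, 0.003]
wrist_force: [2.2, 0.9, -6.4]
finger_gap: 0.0404
```

```bash
python3 - <<'E'
from h import *
s,r=st()
E
```

```text
t26.65 tcp [0.6487 0.1048 0.0725] clamp [ 1.1 93.6] jaw-clampy -0.810 F [ 2.2  0.9 -6.4] T [-0.031 -0.104  0.493] gap 0.0404 q [ 0.04  0.5   0.03  1.07 -0.01  1.13] tilt [ 0.029 -0.012 -1.   ]
```

```bash
python3 - <<'E'
import numpy as np
from scipy.optimize import least_squares
D=[('R',1.92,2.23,.332),('R',2.17,2.23,.324),('R',2.41,2.23,.368),('R',2.61,2.23,.436),('R',2.66,2.44,.452),('R',2.71,2.44,.444),('R',2.76,2.44,.498),
('L',1.38,1.75,.345),('L',1.38,1.99,.316),('L',1.38,2.23,.373),('L',2.61,2.35,.397),('L',2.61,2.41,.463),('L',2.76,2.50,.451),('L',2.76,2.55,.496),('L',2.76,2.60,.493)]
D=[(a,(r),(l),t) for a,r,l,t in D]
def feet(p,R,L):
    k,cR,cL=p; return k*max(0,.75*R+.25*L-cR),k*max(0,.75*L+.25*R-cL)
def T(p,w,R,L):
    fr,fl=feet(p,R,L); return .32+.0016*(.75*fr+.25*fl if w=='R' else .75*fl+.25*fr)
for k0 in(200,400,800):
    o=least_squares(lambda p:[T(p,*d[:3])-d[3] for d in D],[k0,2.3,2.2],x_scale=[300,1,1],diff_step=1e-3)
    print(o.x,o.cost,np.sqrt(2*o.cost/12)); print(feet(o.x,2.76,2.60),T(o.x,'R',2.76,2.6),T(o.x,'L',2.76,2.6))
J=o.jac;print(np.sqrt(np.diag(np.linalg.inv(J.T@J)))*.025)
E
```

```text
[222.19800387   2.20108844   2.15983399] 0.0034747061560531896 0.024064864277105982
(np.float64(115.30111213624848), np.float64(106.69192869175733)) 0.5010381060402012 0.4941507592846082
[222.19800387   2.20108844   2.15983399] 0.0034747061560531922 0.02406486427710599
(np.float64(115.30111213624014), np.float64(106.69192869175512)) 0.5010381060401903 0.49415075928460217
[222.19800387   2.20108844   2.15983399] 0.003474706156053189 0.02406486427710598
(np.float64(115.30111213622621), np.float64(106.69192869175025)) 0.5010381060401716 0.4941507592845908
[48.90238988  0.08508233  0.10286593]
```

The fit over all torque readings gives left 0.49 and right 0.50 N m (feet about 107 and 115 N), so no more tightening. Release, rise clear and inspect.

Emit:
{"name": "step_arm", "arguments": {
  "series": [
    [[0,0,0],0,0],
    [[0,0,0.3],0,0],
    [[0,0,3],0,0],
    [[0,0,6],0.1,0],
    [[-4,2,9],0.2,0]
  ]
}}

```text
clock: 27.28
tcp_pos: [0.6107, 0.1237, 0.1638]
orientation: [0.016, 0.428, 0.903, 0.005]
wrist_force: [-0.3, -0.1, -0.1]
finger_gap: 0.0854
```

Emit:
{"name": "step_arm", "arguments": {
  "series": [
    [[-5,3,3],0.1,0],
    [[-10,6,3],0.3,0],
    [[-15,9,3],0.45,0],
    [[-19,13,3],0.6,0],
    [[-19,13,3],0.6,0]
  ]
}}

```text
clock: 27.9
tcp_pos: [0.4183, 0.2555, 0.1954]
orientation: [0.015, 0.139, 0.99, 0.01]
wrist_force: [0.1, 0.5, -0.3]
finger_gap: 0.0852
```

```bash
python3 - <<'E'
from h import *
s,r=st()
snap("scene","s21.png",(260,185,420,305),5)
snap("top","t21.png",(215,115,415,265),4)
snap("wrist","w21.png")
E
```

```text
t27.90 tcp [0.4183 0.2555 0.1954] clamp [-261.7  175.8] jaw-clampy -0.003 F [ 0.1  0.5 -0.3] T [-0.031 -0.065 -0.031] gap 0.0852 q [ 0.38  0.12 -0.2   1.22  0.    0.66] tilt [ 0.032  0.015 -0.999]
```

View pics/s21.png

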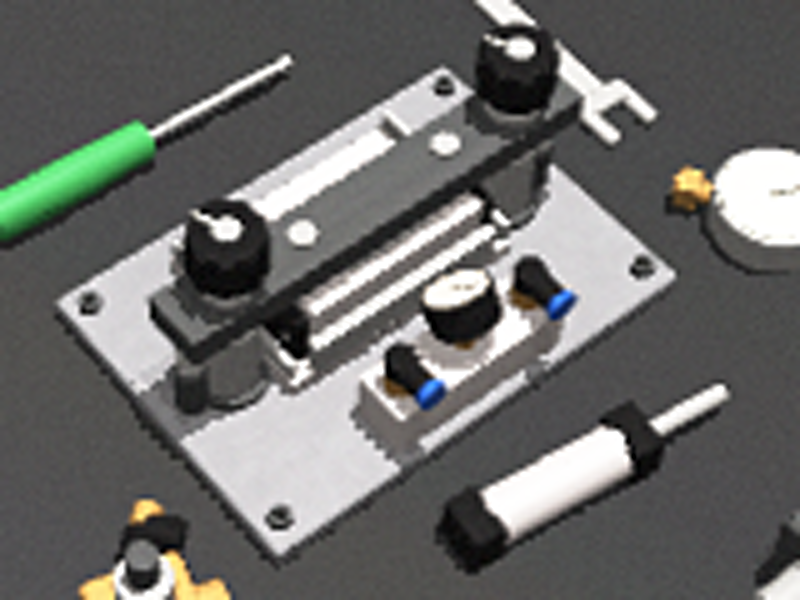

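View pics/t21.png

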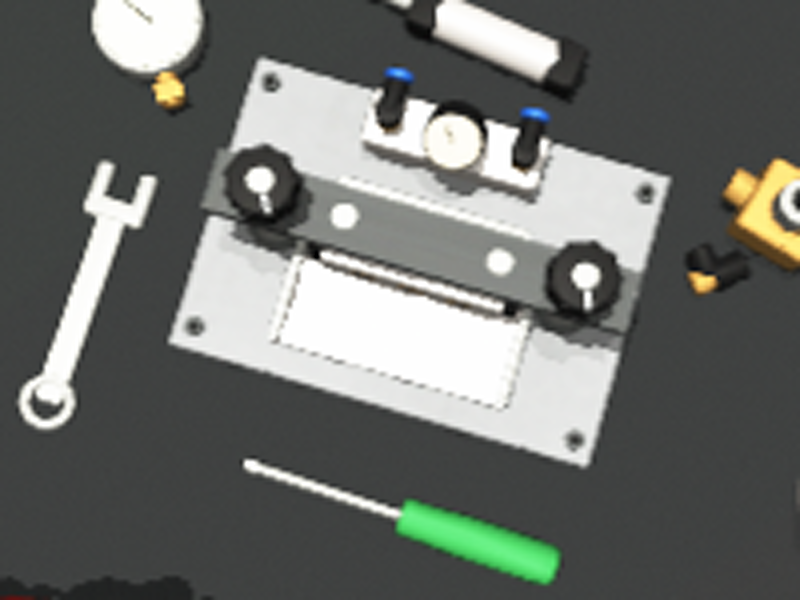

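The top picture shows the valve under the bridge, both pointers near 2.6 and 2.8 rad ((259,178)→(266,208) and (587,274)→(588,307)), the bridge level, and the bystanders unmoved. Handing in.

```bash
python3 - <<'E'
from h import *
print(env.hand_in())
E
```

```text
the job is handed in; nothing more can be done
None
```

I pushed the valve home and clamped it, then handed the job in at about 28 s with the gripper clear of everything. No verdict was reported.

- **Valve:** I pushed it with both fingers until it stopped on the fence at about 11 N. Its front edge then lay within about 1 mm of the home position and was square in the wrist view.
- **Knobs:** I turned left and right alternately, six turns in all, none more than 1.25 rad. The last torques read while turning were 0.49 N m (left) and 0.50 N m (right).
- **Foot loads:** A fit over all the readings puts the feet at about 107 N (left) and 115 N (right). Single readings scatter by about 0.03 N m. I did not measure the right knob again after the last left nip, so its final value (0.50) comes from the fit.
- **Level:** The pointers ended at about 2.6 rad (left) and 2.8 rad (right), a slope of about 0.3 mm. I estimate the slope stayed within about 2 mm throughout.
- **Bystanders:** Those near the clamp looked unmoved in the last pictures.
- **Disagreement:** The fingertips ended about 38 mm behind the reported TCP (two cameras agreed). My first push therefore passed above the valve without touching it, and I corrected every height for this afterwards.
- **Tool tilt:** The tool drifted to about 2° of tilt by the end, with no visible effect.

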